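# Spin the planting turntable and stop it on its mark

### The job

Give the planting turntable a spin for a look at the dish garden from all sides: with the outside of the fingers flick the disc's upright post so that the disc turns freely at a lively pace, and let it carry the post past the base's tongue at least once on its own. On a later pass, while it still turns, bring it to a halt by pressing a fingertip on the flat top of the disc so that the post stops in front of the tongue, then lift clear. Do not block or push the post into place, do not touch the flat of the disc while the post is far from the tongue, and leave the dish garden and everything else on the table alone.

Things in the scene. Friction and masses are not known exactly. Their poses are not given: they have to be found in the camera images.
- turntable: the fixed dark steel base (round foot 150 mm across), origin on the table under the disc's axis; it may stand turned. Its own +x points from the axis to the tongue: a square-ended dark steel block 40 mm wide on the base just outside the disc, 133 to 165 mm from the axis, its top level with the disc's top
- disc (a joint): rotation of the disc in rad, anticlockwise from above, counted on over many turns without limit: the post is at the tongue at 0 and at every whole turn; it starts on the far side from it, 2.2 to 4.1. It can be spun either way on an easy bearing (inertia about 0.006 kg m2): at 1 to 3 rad/s it loses half its speed in about 6 s, at 0.4 it runs on for about 12 s; it stays where it is left
- hub (a point): the middle of the disc, on its vertical axis, at the height of its flat top (50 mm above the table). The disc is plain brown wood, 250 mm across, 12 mm thick. Between dish garden and post its top is clear: the ring 50 to 104 mm from the axis can be pressed; a fingertip pressed there with a few newtons stops the disc almost at once
- post (a point): the foot, on the disc's flat top, of the one upright steel post, 16 mm thick, that stands 39 mm high on the disc, 112 mm from the axis; it goes round with the disc
- stop (a point): the place on the base's frame, 112 mm from the axis, where the foot of the post is when it stands exactly in front of the middle of the tongue
- dish: the small round glass dish garden, 90 mm across, glass 40 mm high and plants up to about 60 mm, standing loose in the middle of the disc and riding round with it; origin at the centre of its underside. Not to be touched
- clay_pot: bystander: an empty terracotta pot 76 mm across, 65 mm high; origin at the centre of its underside
- potted_plant: bystander: a grey pot 72 mm across, 60 mm high, with a succulent; origin at the centre of its underside
- watering_can: bystander: a round brass watering can 110 mm across, 155 mm high with its handle, its spout reaching 110 mm from its axis along its own +x; origin at the centre of its underside
- pebble_jar: bystander: a corked glass jar of pebbles 84 mm across, 100 mm high; origin at the centre of its underside
- scoop: bystander: a white scoop spoon lying on the table; origin under its middle
- brush: bystander: a brush with a wooden handle lying on the table; origin under its middle
- spray: bystander: an amber bottle 60 mm across, 130 mm high; origin at the centre of its underside

How it is judged:
On the way, in this order (a step that is already met when the one before it is completed fails the run):
1. the flicked disc turns freely at more than 1 rad/s (either way), touched by nothing of the robot, the post well away from the tongue ((velocity of joint disc above 1 rad/s or velocity of joint disc below -1 rad/s) and contact force between each of the fingers, the arm and turntable below 0.05 N and horizontal distance between post and stop above 0.08 m), for 0.1 s.
2. the turning disc carries the post past the tongue (within 30 mm of the stop) untouched ((velocity of joint disc above 0.2 rad/s or velocity of joint disc below -0.2 rad/s) and contact force between each of the fingers, the arm and turntable below 0.05 N and horizontal distance between post and stop below 0.03 m).
3. the disc goes on turning untouched, the post on the side away from the tongue ((velocity of joint disc above 0.15 rad/s or velocity of joint disc below -0.15 rad/s) and contact force between each of the fingers, the arm and turntable below 0.05 N and horizontal distance between post and stop above 0.2 m).
4. the disc, turning and untouched, brings the post near the tongue again (within 80 mm of the stop) ((velocity of joint disc above 0.1 rad/s or velocity of joint disc below -0.1 rad/s) and contact force between each of the fingers, the arm and turntable below 0.05 N and horizontal distance between post and stop below 0.08 m).
5. a fingertip on the flat of the disc holds it still with the post in front of the tongue (within 20 mm of the stop) (contact force between the fingers and disc_c0 above 0.3 N and velocity of joint disc between -0.05 and 0.05 rad/s and horizontal distance between post and stop below 0.02 m), for 0.2 s.
At the end, for the whole second after the job is handed in: the disc is at rest with the post in front of the tongue (foot within 20 mm of the stop, about 10 degrees), the dish garden stands upright within 15 mm of the disc's middle, every bystander is within 20 mm of where it stood, and the robot touches nothing (horizontal distance between post and stop below 0.02 m and velocity of joint disc between -0.05 and 0.05 rad/s and horizontal distance between dish and hub below 0.015 m and height (world z) of dish below 0.058 m and angle between dish's own z axis and vertical below 0.1 rad and distance of each of clay_pot, potted_plant, watering_can, pebble_jar, scoop, brush, spray from where it was at the start of the episode below 0.02 m and angle between each of spray, pebble_jar's own z axis and vertical below 0.2 rad).
It fails at once if the post is touched within 50 mm of the stop: blocked by the robot or pushed into place (horizontal distance between post and stop below 0.05 m and contact force between the fingers and disc_c1 above 0.5 N).
It fails at once if a finger is pressed on the disc while the post is more than 60 mm from the stop: dragged round or braked off the mark (horizontal distance between post and stop above 0.06 m and contact force between the fingers and disc_c0 above 1 N).
It fails at once if the dish garden is touched, lifted, tipped or shifted off the middle of the disc (contact force between any of the fingers, the arm and dish above 1 N or not (horizontal distance between dish and hub below 0.015 m and height (world z) of dish below 0.058 m and angle between dish's own z axis and vertical below 0.1 rad)).
It fails at once if a bystander is lifted or pushed about (distance of any of clay_pot, potted_plant, watering_can, pebble_jar, scoop, brush, spray from where it was at the start of the episode above 0.02 m).
It also fails if it takes over 64 s, if anything falls off the work surface, if the arm or the gripper's body presses on something with over 40 N, if the wrist force passes 120 N, or if a joint passes its speed limit or range.

### The arm

A 6-joint arm with a two-finger parallel gripper is mounted at the origin on the work surface. World frame = base frame: x ahead of the robot, y to its left, z up, the work surface at z = 0. Lengths are in m, angles in rad, forces in N, time in s.
With the tool pointing down it reaches from about 0.35 to 0.875 m from the base axis. Payload 4.2 kg.
Tool frame: the origin (TCP) lies at the very end of the fingers, on their centre line; the grasp point (between the pads) lies 19 mm behind it (env.grip_point_offset is the distance from the TCP to the grasp point, in m); z points along the fingers, y is the direction in which the jaws open and shut (so a half turn about z gives the same grasp; the last joint's range is limited). The gripper opens to 85 mm and grips with 20 to 120 N. Pads are 22 mm wide; open, the fingers measure 114 mm over their backs; the gripper's body (76 mm by 85 mm) begins 54 mm behind the grasp point. The pads swing forward as they close: fully open they stand 13 mm farther back than shut.
Start: joints at [1.494, 0.385, 0.008, 0, -1.194, -0.259], TCP at [0.206, 0.59, 0.231] pointing down, gripper open.
Joint ranges: [-3.14, 3.14], [-1.21, 2.06], [-1.07, 1.41], [-3.16, 2.05], [-2.99, -0.16], [-3.1, 3.1]. Speed limits (rad/s): [2.79, 2.79, 3.14, 3.14, 3.14, 3.14].

### API

Orientations are given as [roll, pitch, yaw] about the fixed x, y, z axes, in that order (R = Rz(yaw) Ry(pitch) Rx(roll)).
In Python, from bench import env gives the robot as it stands. The module is installed in compiled form; this text tells all that it offers.
- The arm moves only by the tool move_arm, never from a script. Its argument "steps" is a list of rows, each a list of 3 entries, a list of its own where there are three numbers: the closure, from -1 (fully open) to 1 (shut), so that 0 is half open, then the shift along the tool's x, y, z in cm, then the turn, a rotation vector about the tool's x, y, z in rad. A call has 1 to 5 rows; each row is the pose to reach, as a shift and turn from the pose measured when the call began, along the tool's axes at that moment; what a row does not reach only later rows make up. A row lasts 1/8 s, in which the tool goes at most 62.5 mm and 10.7 degrees, less where a joint would pass 70% of its speed; a pose out of reach is approached as far as the arm can. A call with a gripper value outside its range is refused whole. The fingers move at their own pace and stop on an object; "squeeze" is the grip in N (left out, the last holds). Time passes only in rows, so rows that repeat a pose let the fingers close. It gives the time, the measured TCP pose, the force and the opening at its end, in the units of the state.
- env.read_state(): the state, without advancing time (a new reading comes with each control period).
- env.read_camera(name): name is "scene" or "top"; returns (picture, depth): 420x560x3 uint8, red, green, blue; 420x560 float32, m along the optical axis (not along the pixel's ray), 0 where there is no reading.
- env.camera_params(name): a dict with "camera_matrix" (3x3 intrinsics, pixels), "k1" (the pictures are not rectified: a ray, as slopes to the right and down, at radius r is drawn at 1 + k1 r^2 times it, then the intrinsics apply), "extrinsics" (4x4, takes a point from world to camera coordinates). Camera axes: x right, y down, z forward; pixel columns grow to the right and rows downward; lengths in m; the calibration is good to about 2 mm. A picture is of the moment at which its call begins. camera_params takes no time and is no camera call.
- env.finish_job(): hands the job in, once; it reports no verdict.
The state is a dict: "time_s": time; "joint_positions": joint angles; "dq": joint speeds; "joint_efforts": joint torques, N m; "eef_pos": TCP position; "ee_rot": TCP orientation; "contact_force": force on the tool from outside, world axes, zero at the start; "wrist_torque": the same for the moment, N m; "width": finger opening in m.
Only numpy, scipy, OpenCV 4.12 (cv2) and the standard library are available. Lean on these libraries where they do the work, as an engineer would, in place of code of your own. Each camera call takes 0.05 s, during which the arm holds its last target.

## Working session

There is one attempt and no reset: what is moved stays moved. The work goes in short steps, Python scripts to look and compute and a tool call to move; the robot and the scene stay as the last step left them, time stands still between calls to the robot, and variables do not carry over. Pictures are saved under pics/ and viewed, and the job is handed in when it is done.

Besides the shell and the picture viewer there is one more tool, called after "Emit:" as name(argument=value, ...) on one line, values as JSON. move_arm: Moves the arm, as the interface text tells. Its arguments: {"type":"object","properties":{"steps":{"type":"array","items":{"type":"array"}},"squeeze":{"type":"number"}},"required":["steps"]}

```bash
mkdir -p pics
cat > h.py <<'E'
import numpy as np, cv2
from bench import env
def snap(cam,name):
    p,d=env.read_camera(cam); cv2.imwrite('pics/%s.png'%name,p[:,:,::-1]); np.savez('pics/%s.npz'%name,p=p,d=d); return p,d
def world(cam,u,v,d=None,z=None):
    c=env.camera_params(cam);K=np.array(c['camera_matrix']);E=np.array(c['extrinsics']);k1=c['k1']
    xd=np.array([(u-K[0,2])/K[0,0],(v-K[1,2])/K[1,1]]);x=xd.copy()
    for _ in range(20): x=xd/(1+k1*(x@x))
    r=np.array([x[0],x[1],1.]);R=E[:3,:3];t=E[:3,3];o=-R.T@t;w=R.T@r
    s=d if d is not None else (z-o[2])/w[2]
    return o+s*w
E
python3 - <<'E'
from h import *
print(env.read_state())
for c in('scene','top'):
    snap(c,c+'0');print(env.camera_params(c))
E
```

```text
{'time_s': 0.0, 'joint_positions': array([ 1.49358350e+00,  3.85535762e-01,  6.58484675e-03, -4.99098684e-04,
       -1.19398552e+00, -2.58585148e-01]), 'dq': array([-2.83913722e-05,  1.09033071e-03, -8.50874777e-04, -5.33518749e-04,
       -2.42057164e-04,  1.46603300e-03]), 'joint_efforts': array([ 6.64131244e-05, -3.92283404e+01,  1.88393658e+01,  4.18615535e+00,
       -4.76354515e-03,  4.66448554e-06]), 'eef_pos': array([0.20574872, 0.58952768, 0.23021808]), 'ee_rot': array([ 3.13940508e+00, -9.89917552e-05, -3.35982014e-01]), 'contact_force': array([ 0.13448791, -0.02672784, -0.00985658]), 'wrist_torque': array([-0.02846051, -0.01080424,  0.01043133]), 'width': 0.08579174467847288}
{'camera_matrix': array([[527.95958345,   0.        , 277.08209278],
       [  0.        , 527.95958345, 206.41881536],
       [  0.        ,   0.        ,   1.        ]]), 'k1': 0.027211139523756357, 'extrinsics': array([[ 0.27225158,  0.96214793,  0.01226575, -0.16631453],
       [ 0.54931609, -0.14494456, -0.82294769, -0.25557322],
       [-0.79001956,  0.23078658, -0.56798472,  2.03037592],
       [ 0.        ,  0.        ,  0.        ,  1.        ]])}
{'camera_matrix': array([[432.80866916,   0.        , 279.99291058],
       [  0.        , 432.80866916, 211.15858656],
       [  0.        ,   0.        ,   1.        ]]), 'k1': -0.08598623820998841, 'extrinsics': array([[ 0.02389856, -0.99964716,  0.0115936 , -0.02244428],
       [-0.99481353, -0.0249267 , -0.09861386,  0.54826205],
       [ 0.09886806, -0.00917674, -0.99505824,  1.12741312],
       [ 0.        ,  0.        ,  0.        ,  1.        ]])}
```

View pics/top0.png

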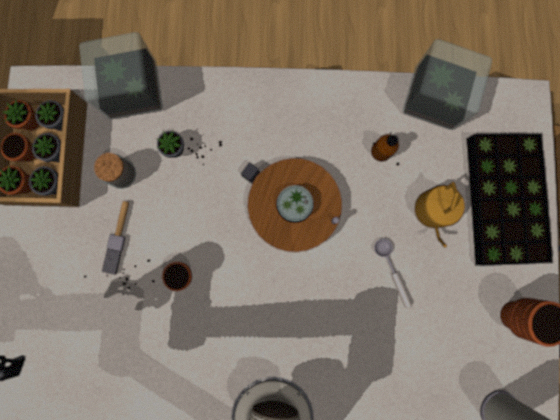

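View pics/scene0.png

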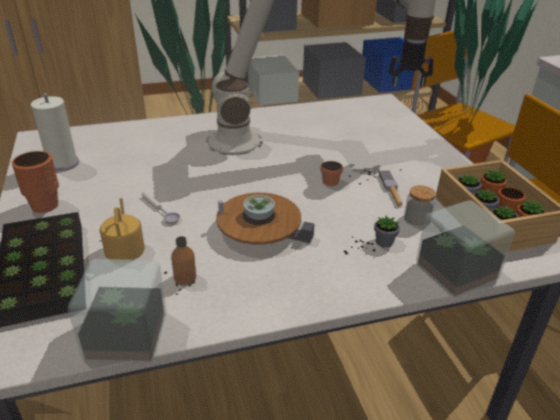

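Run:
```python
from h import *
p=cv2.imread('pics/top0.png'); cv2.imwrite('pics/c1.png',cv2.resize(p[145:265,225:365],None,fx=5,fy=5,interpolation=cv2.INTER_CUBIC))
hs=cv2.cvtColor(p,cv2.COLOR_BGR2HSV)
```

```text
(no output)
```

View pics/c1.png

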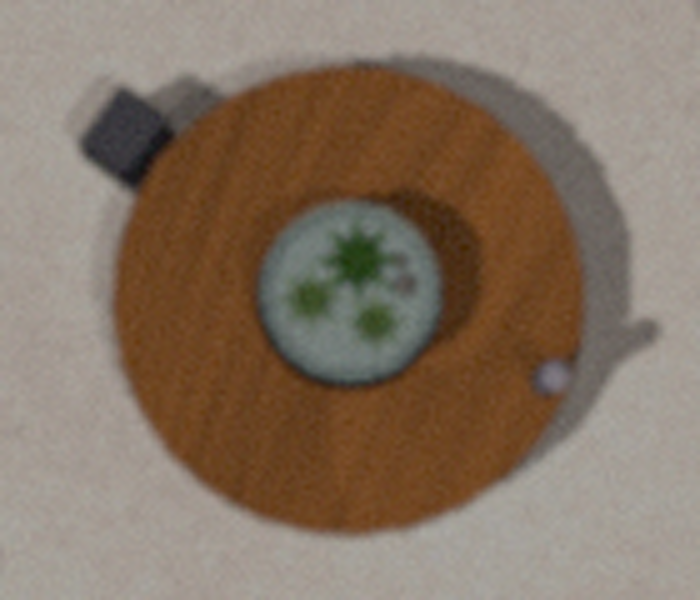

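Run:
```python
from h import *
f=lambda a,b,z:world('top',225+(a+.5)/5-.5,145+(b+.5)/5-.5,z=z)
c=f(349.5,299,.05); t=f(128,137,.05); p=f(553,377,.089)
print(c,t,p)
for q in (t,p): print(np.linalg.norm((q-c)[:2]),np.arctan2(*(q-c)[1::-1]))
for e in [(117,299),(582,299),(349,65),(349,533)]: print(f(*e,.05))
for n,u,v,z in [('jar',115,168,.1),('plant',170,143,.06),('pot',177,276,.065),('spoon',383,246,.01),('spoonend',407,303,.01),('spray',390,145,.13),('can',438,207,.1),('brush',120,240,.02)]: print(n,world('top',u,v,z=z))
s=env.read_state();print(s['time_s'])
```

```text
[ 0.56512827 -0.04638827  0.05      ] [0.64824717 0.07228882 0.05      ] [ 0.52356191 -0.14844098  0.089     ]
0.1448896295490875 0.959816316337246
0.11019308560606084 -1.9575823351558426
[0.56206221 0.07535207 0.05      ]
[ 0.56824338 -0.16866233  0.05      ]
[ 0.6900469  -0.04359981  0.05      ]
[ 0.44296246 -0.04867196  0.05      ]
jar [0.64134711 0.41453313 0.1       ]
plant [0.71926783 0.28656314 0.06      ]
pot [0.3720235  0.25019969 0.065     ]
spoon [ 0.46254275 -0.29037829  0.01      ]
spoonend [ 0.31059435 -0.35686665  0.01      ]
spray [ 0.71103305 -0.27834276  0.13      ]
can [ 0.56209754 -0.40963503  0.1       ]
brush [0.46068628 0.41911663 0.02      ]
0.1
```

```bash
cat >> h.py <<'E'
from scipy.spatial.transform import Rotation as Ro
H=np.array([.566,-.047]); TA=.96
def rows(*tg):
    s=env.read_state();p=s['eef_pos'];R=Ro.from_euler('xyz',s['ee_rot'])
    print('t',s['time_s'],'p',p,s['ee_rot'],'F',s['contact_force'],s['width'])
    for x,y,z,yaw in tg:
        d=R.inv().apply(np.array([x,y,z])-p)*100
        r=(R.inv()*Ro.from_euler('xyz',[np.pi,0,yaw])).as_rotvec()
        print(np.round(d,2).tolist(),np.round(r,3).tolist())
E
python3 -c "
from h import *
rows((.459,-.124,.2,-1.958))"
```

```text
t 0.1 p [0.20577218 0.58959846 0.23031841] [ 3.13960430e+00 -1.12053683e-04 -3.35977999e-01] F [ 0.80027411 -0.49580369 -0.07425804] 0.08566976915797941
[47.43, 59.02, 3.15] [0.001, -0.002, 1.622]
```

Emit:
move_arm(steps=[[1,[3.4,4.2,0],[0,0,0.15]],[1,[6.8,8.4,0],[0,0,0.3]],[1,[10.4,13.0,0],[0,0,0.45]],[1,[14.0,17.5,0],[0,0,0.6]],[1,[17.6,22,0],[0,0,0.75]]])

```text
time_s: 0.72
eef_pos: [0.2995, 0.3218, 0.2305]
ee_rot: [3.14, -0.002, -1.09]
contact_force: [0.4, -1.1, 0.6]
width: 0.0003
```

```bash
python3 -c "
from h import *
rows((.459,-.124,.2,-1.958))"
```

```text
t 0.725 p [0.29954054 0.32182371 0.23052248] [ 3.13982884e+00 -1.71880522e-03 -1.09043063e+00] F [ 0.4153608  -1.13912617  0.6337631 ] 0.00028792539364358433
[46.9, 6.45, 3.14] [0.001, -0.002, 0.868]
```

Emit:
move_arm(steps=[[1,[5.8,0.8,0],[0,0,0.15]],[1,[11.6,1.6,0],[0,0,0.3]],[1,[17.4,2.4,0],[0,0,0.45]],[1,[23.2,3.2,0],[0,0,0.6]],[1,[29,4,0],[0,0,0.75]]])

```text
time_s: 1.35
eef_pos: [0.3982, 0.0443, 0.2312]
ee_rot: [-3.141, -0.002, -1.845]
contact_force: [1.0, 1.6, -0.9]
width: -0.0
```

```bash
python3 -c "
from h import *
rows((.459,-.124,.2,-1.958))"
```

```text
t 1.35 p [0.39815762 0.04431694 0.2311881 ] [-3.14131831e+00 -1.91081134e-03 -1.84487372e+00] F [ 0.99360485  1.56581283 -0.86444475] -2.5764168215539398e-05
[14.55, -10.41, 3.15] [-0.0, -0.002, 0.113]
```

Emit:
move_arm(steps=[[1,[4.6,-3.3,0.5],[0,0,0.05]],[1,[9.2,-6.6,1.5],[0,0,0.1]],[1,[13.0,-9.3,3],[0,0,0.113]],[1,[14.55,-10.4,7],[0,0,0.113]],[1,[14.55,-10.4,11.5],[0,0,0.113]]])

```text
time_s: 1.98
eef_pos: [0.4594, -0.1256, 0.1154]
ee_rot: [-3.14, -0.001, -1.961]
contact_force: [1.7, -0.2, -0.3]
width: 0.0001
```

```bash
python3 -c "
from h import *
snap('scene','s1');snap('top','t1')
rows((.459,-.124,.065,-1.958))"
```

```text
t 2.075 p [ 0.45472942 -0.12459396  0.11206941] [ 3.1310265  -0.00602222 -1.96025212] F [-0.51926664 -0.63322015  0.39387919] 7.888919694280616e-05
[-0.25, -0.42, 4.7] [0.011, -0.006, -0.002]
```

View pics/s1.png

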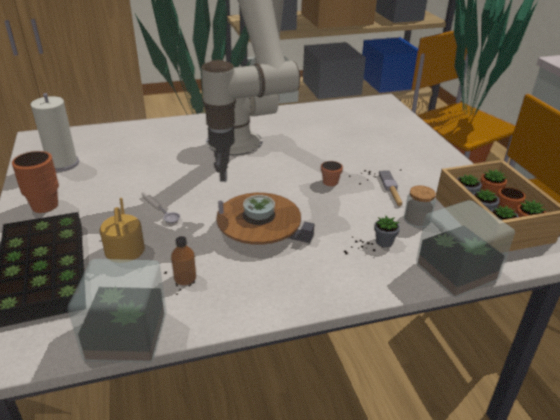

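View pics/t1.png

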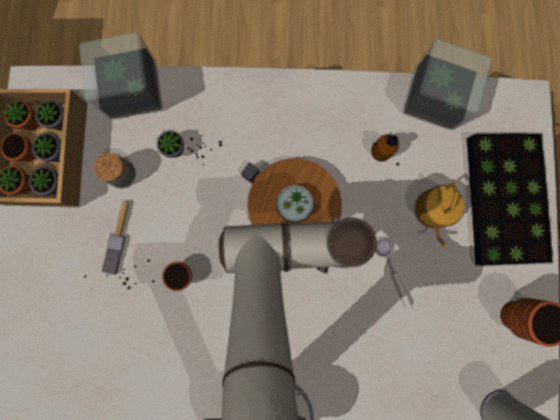

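Emit:
move_arm(steps=[[1,[-0.2,-0.3,2.5],[0,0,0]],[1,[-0.25,-0.4,4.5],[0.011,-0.006,0]],[1,[-0.25,-0.4,4.7],[0.011,-0.006,0]]])

```text
time_s: 2.45
eef_pos: [0.4587, -0.1237, 0.0653]
ee_rot: [3.141, -0.001, -1.959]
contact_force: [0.5, -0.2, 0.1]
width: 0.0006
```

```bash
python3 -c "
from h import *
snap('scene','s2')
p=cv2.imread('pics/s2.png'); cv2.imwrite('pics/c2.png',cv2.resize(p[130:270,180:330],None,fx=4,fy=4,interpolation=cv2.INTER_CUBIC))
t=np.array([.926,-.378])*.07+[.459,-.124]
rows((.459,-.124,.065,-1.958),(*t,.065,-1.958))"
```

```text
t 2.5 p [ 0.45936738 -0.12366923  0.06584144] [-3.14058574e+00 -1.64262709e-04 -1.95921774e+00] F [-0.00467045 -0.12872112  0.24666038] 3.945527035265442e-05
[0.04, 0.02, 0.08] [-0.001, -0.0, -0.001]
[0.04, -6.98, 0.09] [-0.001, -0.0, -0.001]
```

View pics/c2.png

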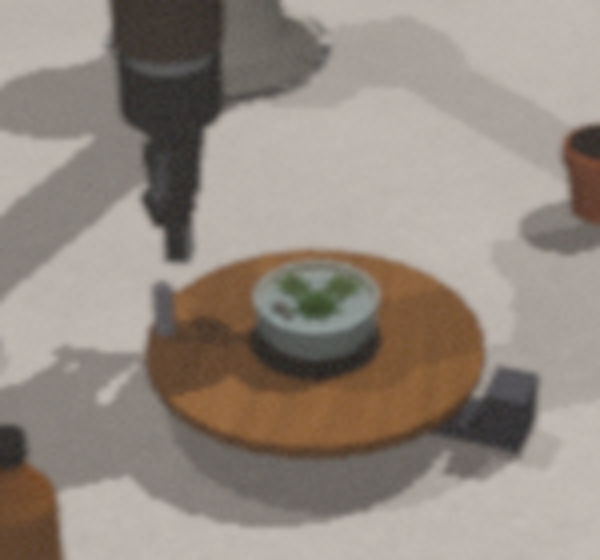

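Emit:
move_arm(steps=[[1,[0,-2.0,0.1],[0,0,0]],[1,[0,-4.3,0.1],[0,0,0]],[1,[0,-6.6,0.1],[0,0,0]],[1,[0,-8.9,0.1],[0,0,0]],[1,[0,-8.4,-2],[0,0,0]]])

```text
time_s: 3.12
eef_pos: [0.5387, -0.1559, 0.0868]
ee_rot: [-3.14, -0.0, -1.959]
contact_force: [-0.3, 0.0, -0.2]
width: 0.0002
```

```bash
python3 -c "
from h import *
snap('scene','s3')
p=cv2.imread('pics/s3.png'); cv2.imwrite('pics/c3.png',cv2.resize(p[130:270,180:330],None,fx=4,fy=4,interpolation=cv2.INTER_CUBIC))
rows((.537,-.118,.13,-1.958))"
```

```text
t 3.175 p [ 0.53955223 -0.15576055  0.09036066] [-3.13477070e+00  1.02837029e-03 -1.95828422e+00] F [-0.44336187  0.31582844  1.42670571] 0.0004817944118749311
[-3.4, 1.64, -3.97] [-0.007, 0.001, -0.0]
```

View pics/c3.png

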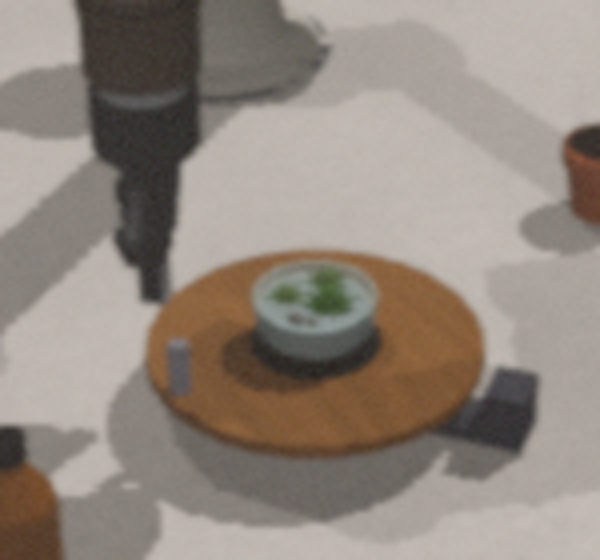

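Emit:
move_arm(steps=[[1,[0,0.5,-2.5],[0,0,0]],[1,[-1.5,1.2,-4],[0,0,0]],[1,[-3.4,1.6,-4],[0,0,0]],[1,[-3.4,1.6,-4],[0,0,0]]])

```text
time_s: 3.68
eef_pos: [0.5373, -0.1162, 0.1299]
ee_rot: [-3.135, 0.001, -1.956]
contact_force: [-0.0, -0.0, 0.5]
width: -0.0
```

```bash
cat >> h.py <<'E'
def near(name):
    p,d=env.read_camera('scene');t=env.read_state()['time_s'] 
    cv2.imwrite('pics/%s.png'%name,cv2.resize(p[150:270,190:330,::-1],None,fx=5,fy=5,interpolation=cv2.INTER_CUBIC)); print('end t',t)
def ang(a,b,z=.05):  # crop pixel (foot of post) -> disc angle
    w=world('scene',190+(a+.5)/5-.5,150+(b+.5)/5-.5,z=z)[:2]-H
    return np.linalg.norm(w),(np.arctan2(w[1],w[0])-TA+np.pi)%(2*np.pi)-np.pi
E
python3 -c "
from h import *
near('n1')
rows((.537,-.118,.12,-1.958))"
```

```text
end t 3.725
t 3.725 p [ 0.53701669 -0.11681648  0.12959571] [-3.13617731e+00  6.06453880e-04 -1.95630447e+00] F [ 0.26463878  0.26978838 -1.10356161] 0.00012077498471493909
[0.11, -0.04, 0.96] [-0.005, 0.001, 0.002]
```

View pics/n1.png

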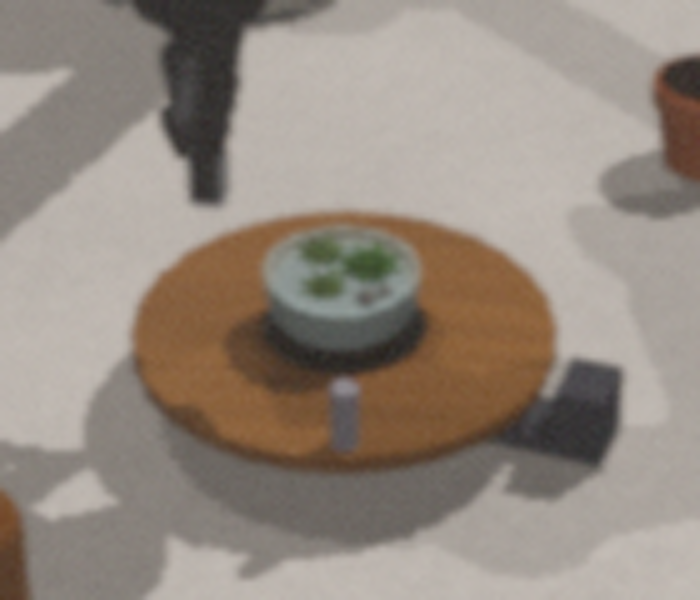

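```bash
python3 -c "
from h import *
print(ang(175,388),ang(344,447),ang(344,386,.089))"
```

```text
(np.float64(0.11342587613669124), np.float64(-2.1670461834830768)) (np.float64(0.12005626674009583), np.float64(-1.1883255438944111)) (np.float64(0.11648206327722789), np.float64(-1.185170012837574))
```

Emit:
move_arm(steps=[[1,[0,0,0],[0,0,0]],[1,[0,0,0],[0,0,0]],[1,[0,0,0],[0,0,0]],[1,[0,0,0],[0,0,0]],[1,[0,0,0],[0,0,0]]])

```text
time_s: 4.35
eef_pos: [0.537, -0.1169, 0.1296]
ee_rot: [-3.136, 0.001, -1.957]
contact_force: [-0.2, 0.1, -0.9]
width: 0.0001
```

```bash
python3 -c "
from h import *
near('n2')
rows((.537,-.118,.12,-1.958))"
```

```text
end t 4.4
t 4.4 p [ 0.5370315  -0.11692161  0.12961613] [-3.13611224e+00  6.40477374e-04 -1.95652682e+00] F [-0.72397584 -0.19062486 -0.13959668] 0.00022945486240325967
[0.1, -0.03, 0.96] [-0.005, 0.001, 0.001]
```

View pics/n2.png

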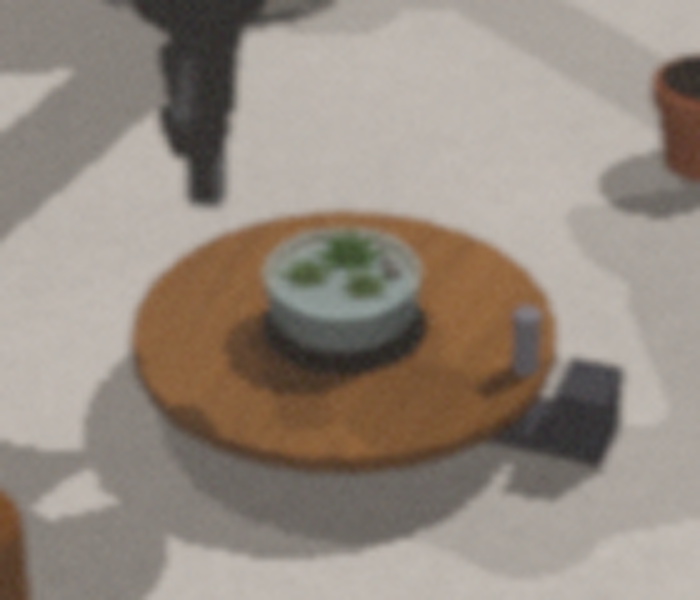

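```bash
python3 -c "
from h import *
print(ang(526,372),ang(527,314,.089))
# tongue centre via scene
print(ang(590,385,.05), ang(552,402,.05), ang(620,370),ang(605,408),ang(568,362))"
```

```text
(np.float64(0.118089687799217), np.float64(-0.0955303993530281)) (np.float64(0.11669000152369825), np.float64(-0.08154903051624451))
(np.float64(0.15569628641518815), np.float64(-0.06787879956528409)) (np.float64(0.14370300498131355), np.float64(-0.23311911608167968)) (np.float64(0.1676207879910622), np.float64(0.054103541956140866)) (np.float64(0.17166928379465204), np.float64(-0.1655445818670831)) (np.float64(0.13738715849038857), np.float64(0.045229141657495475))
```

Emit:
move_arm(steps=[[1,[0,0,0],[0,0,0]],[1,[0,0,0],[0,0,0]],[1,[0,0,0],[0,0,0]],[1,[0,0,0],[0,0,0]],[1,[0,0,0],[0,0,0]]])

```text
time_s: 5.03
eef_pos: [0.537, -0.1169, 0.1296]
ee_rot: [-3.136, 0.001, -1.957]
contact_force: [-0.7, 0.2, 0.1]
width: 0.0
```

```bash
python3 -c "
from h import *
near('n3')
rows((.537,-.118,.12,-1.958))"
```

```text
end t 5.075
t 5.075 p [ 0.53700603 -0.11690334  0.12961551] [-3.13614413e+00  6.22459569e-04 -1.95647130e+00] F [ 0.50820994  0.2103556  -0.5018769 ] -8.970541899311723e-05
[0.1, -0.04, 0.96] [-0.005, 0.001, 0.002]
```

View pics/n3.png

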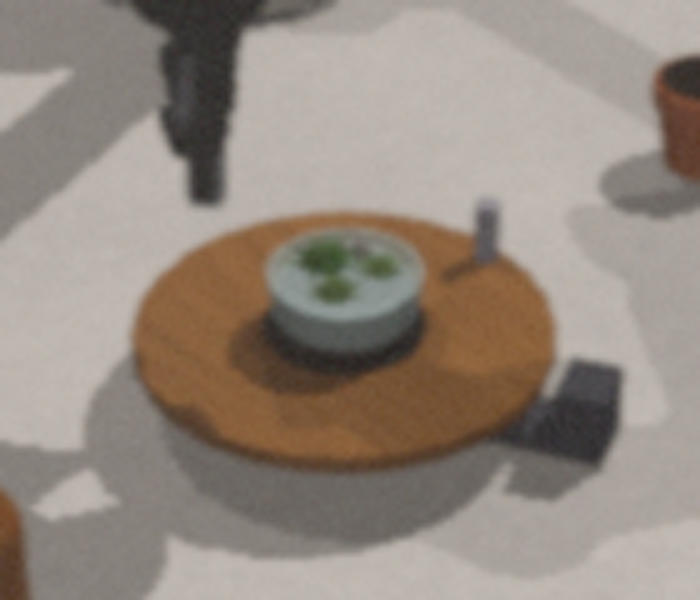

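```bash
cat > fit.py <<'E'
from h import *
from scipy.optimize import least_squares
W=lambda a,b,z=.05: world('scene',190+(a+.5)/5-.5,150+(b+.5)/5-.5,z=z)[:2]
pts=np.array([W(175,388),W(344,447),W(526,372),W(487,262)])
pt2=np.array([W(344,386,.089),W(527,314,.089),W(487,204,.089)])
for P in(pts,pt2):
    r=least_squares(lambda c:np.linalg.norm(P-c,axis=1)-.112,H);print(r.x,r.fun)
rim=np.array([W(134,335),W(556,335),W(345,212),W(345,460)])
print(rim); r=least_squares(lambda c:np.linalg.norm(rim-c,axis=1)-.125,H);print('rim',r.x,r.fun)
t=np.array([W(568,362),W(620,370),W(605,408),W(556,402)]);print(t.mean(0))
E
python3 fit.py; python3 -c "
from h import *
print(ang(487,261))"
```

```text
[ 0.57500837 -0.04693246] [-0.0013933  -0.00068312  0.00039793 -0.00199635]
[ 0.57181302 -0.04696446] [-0.00116827  0.00103964 -0.00121021]
[[ 0.55001941 -0.16601592]
 [ 0.61262424  0.07050228]
 [ 0.45444413 -0.01600988]
 [ 0.69415778 -0.07643723]]
rim [ 0.57423744 -0.04587607] [-0.0024435  -0.00245423 -0.00153977 -0.00124673]
[0.66360881 0.07261402]
(np.float64(0.10733809962688896), np.float64(0.9635689924918598))
```

```bash
python3 -c "
from h import *
p=cv2.imread('pics/n3.png');cv2.imwrite('pics/c4.png',cv2.resize(p[320:500,470:650],None,fx=3,fy=3,interpolation=cv2.INTER_CUBIC))
p=cv2.imread('pics/c1.png');cv2.imwrite('pics/c5.png',cv2.resize(p[60:220,60:240],None,fx=3,fy=3,interpolation=cv2.INTER_CUBIC))"
```

```text
(no output)
```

View pics/c4.png

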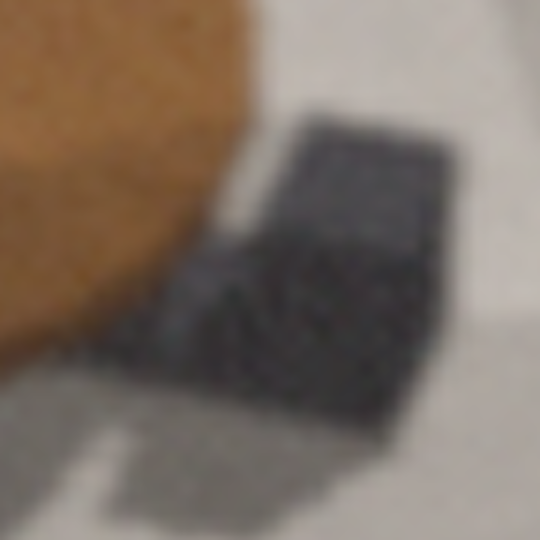

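View pics/c5.png

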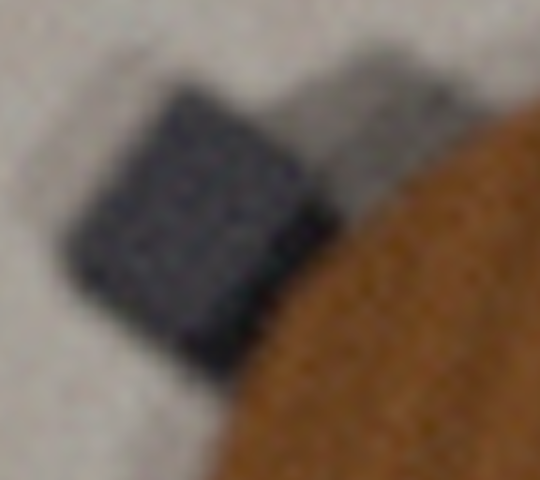

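```bash
cat >> fit.py <<'E'
t=np.mean([W(571.7,360.7),W(620.7,370),W(615,401.7),W(558,396.7)],0);print('T',t)
for h in ([.574,-.0465],[.572,-.047]):
    d=t-h;print(np.linalg.norm(d),np.arctan2(d[1],d[0]))
g=world('top',225+123.8/5-.5,145+132.2/5-.5,z=.05)[:2]-[.5655,-.0465];print(np.linalg.norm(g),np.arctan2(g[1],g[0]))
E
python3 fit.py|tail -4
```

```text
T [0.66134685 0.07580268]
0.15029110688202602 0.9506129487295938
0.15186624665326742 0.9418093541985773
0.14846864932144327 0.9569069074762615
```

```bash
cat >> h.py <<'E'
H=np.array([.573,-.047]); TA=.95
E
python3 -c "
from h import *
for t,a in((3.125,(175,388)),(3.675,(344,447)),(4.35,(526,372)),(5.025,(487,261))): print(t,ang(*a))"
```

```text
3.125 (np.float64(0.1111281322985816), np.float64(-2.2159490780304534))
3.675 (np.float64(0.11324902349638963), np.float64(-1.1923166543333166))
4.35 (np.float64(0.1136711889585352), np.float64(-0.03866533426869001))
5.025 (np.float64(0.10995300633063268), np.float64(1.033347644457825))
```

Emit:
move_arm(steps=[[1,[0,0,0],[0,0,0]],[1,[0,0,0],[0,0,0]],[1,[0,0,0],[0,0,0]],[1,[0,0,0],[0,0,0]],[1,[0,0,0],[0,0,0]]])

```text
time_s: 5.7
eef_pos: [0.537, -0.1169, 0.1296]
ee_rot: [-3.136, 0.001, -1.956]
contact_force: [-0.5, 0.4, -0.7]
width: 0.0
```

Emit:
move_arm(steps=[[1,[0,0,0],[0,0,0]],[1,[0,0,0],[0,0,0]],[1,[0,0,0],[0,0,0]],[1,[0,0,0],[0,0,0]],[1,[0,0,0],[0,0,0]]])

```text
time_s: 6.32
eef_pos: [0.537, -0.1169, 0.1296]
ee_rot: [-3.136, 0.001, -1.956]
contact_force: [0.5, -0.6, -0.1]
width: 0.0001
```

```bash
python3 -c "
from h import *
near('n4')
rows((.537,-.118,.12,-1.958))"
```

```text
end t 6.375
t 6.375 p [ 0.53701816 -0.11692454  0.12959517] [-3.13611890e+00  6.13344998e-04 -1.95648420e+00] F [ 0.38859734 -1.00073226 -0.6201961 ] -0.00011135147864344354
[0.1, -0.03, 0.96] [-0.005, 0.001, 0.002]
```

View pics/n4.png

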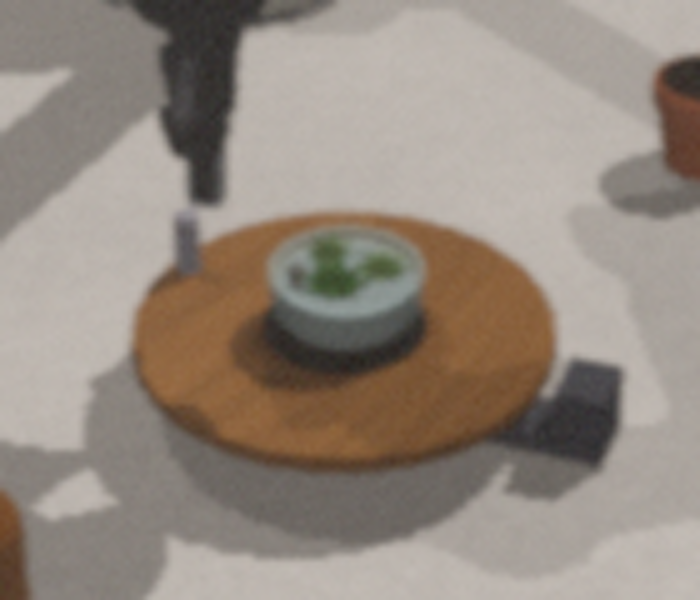

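```bash
python3 -c "
from h import *
print(ang(187,272))"
```

```text
(np.float64(0.10985719228385832), np.float64(2.964181598965739))
```

Emit:
move_arm(steps=[[1,[0,0,0],[0,0,0]],[1,[0,0,0],[0,0,0]],[1,[0,0,0],[0,0,0]],[1,[0,0,0],[0,0,0]],[1,[0,0,0],[0,0,0]]])

```text
time_s: 7.0
eef_pos: [0.537, -0.1169, 0.1296]
ee_rot: [-3.136, 0.001, -1.956]
contact_force: [-0.1, 0.3, -0.5]
width: 0.0004
```

```bash
python3 -c "
from h import *
near('n5')
rows((.538,-.12,.057,-1.958))"
```

```text
end t 7.05
t 7.05 p [ 0.53699421 -0.11691068  0.12958282] [-3.13619865e+00  6.20504226e-04 -1.95652191e+00] F [-0.42166393  0.70345984 -0.22672283] 1.522502525080061e-06
[0.25, -0.17, 7.26] [-0.005, 0.001, 0.001]
```

View pics/n5.png

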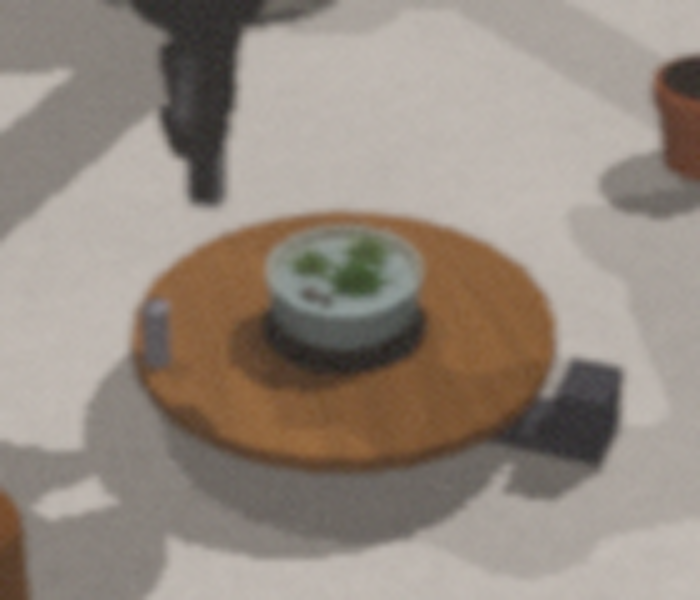

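```bash
cat > pr.py <<'E'
from h import *
from scipy.optimize import least_squares
import sys
D=[(3.125,-2.216),(3.675,-1.192),(4.35,-.039),(5.025,1.033),(6.325,2.964)]
for l in open('obs.txt'):
    t,a,b=map(float,l.split()); th=ang(a,b)[1]
    while th<D[-1][1]-.5: th+=2*np.pi
    D.append((t,th)); print(D[-1])
D=np.array(D)
def sim(x,T):
    th0,w0,a,b=x; t=T-3.125; # w'=-a w-b
    return th0-b/a*t+(w0+b/a)/a*(1-np.exp(-a*t))
r=least_squares(lambda x:np.r_[(sim(x,D[:,0])-D[:,1])/.02,(x[2]-.1)/.02,(x[3]-.017)/.008],[-2.2,1.85,.1,.017]).x
print(r)
T=np.arange(D[-1,0],30,.025);th=sim(r,T);w=np.gradient(th,T)
for g in (5.6,5.75,6.033,6.283,12.566-.3,12.566):
    i=np.argmax(th>g); print(g,T[i],w[i])
E
echo 7.0 157 362 > obs.txt; python3 pr.py
```

```text
(7.0, np.float64(3.820036556811508))
[-2.21332798  1.88926293  0.09256425  0.01631844]
5.6 8.525000000000022 1.076722804642202
5.75 8.675000000000024 1.0594453549587115
6.033 8.925000000000027 1.0311773890104803
6.283 9.175000000000031 1.0035560630193885
12.266 19.350000000000176 0.2837409642757507
12.566 20.500000000000192 0.23728717682897127
```

Emit:
move_arm(steps=[[1,[0.1,-0.1,2.5],[-0.003,0,0]],[1,[0.2,-0.15,5],[-0.005,0,0]],[1,[0.25,-0.15,6.5],[-0.005,0,0]],[1,[0.25,-0.15,6.95],[-0.005,0,0]],[1,[0.25,-0.15,6.95],[-0.005,0,0]]])

```text
time_s: 7.68
eef_pos: [0.5381, -0.1199, 0.0603]
ee_rot: [-3.141, 0.001, -1.956]
contact_force: [0.1, -0.2, 0.7]
width: 0.0
```

```bash
python3 -c "
from h import *
near('n6')
rows((.538,-.12,.057,-1.958))"
```

```text
end t 7.725
t 7.725 p [ 0.53840075 -0.1198991   0.06074839] [-3.13990676e+00  9.83358218e-04 -1.95621666e+00] F [ 0.36674541  0.5374901  -0.09383463] 0.0002884121442836743
[0.02, 0.03, 0.37] [-0.002, 0.001, 0.002]
```

View pics/n6.png

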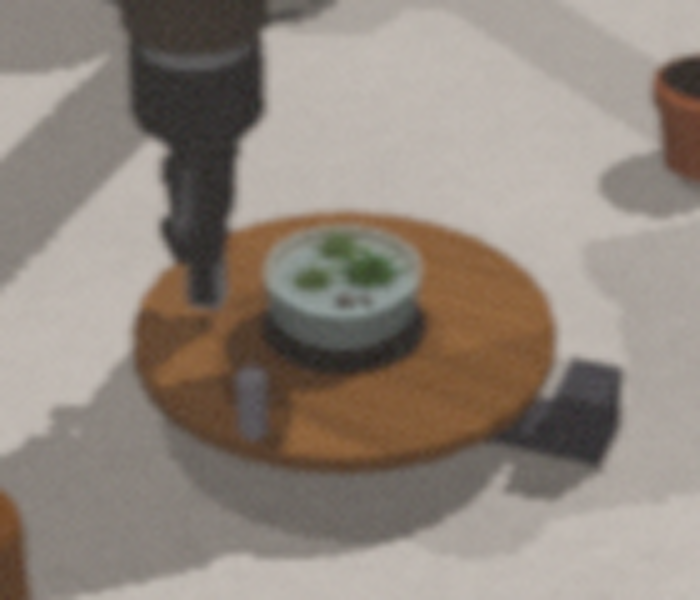

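```bash
echo 7.675 253 432 >> obs.txt; python3 pr.py
```

```text
(7.0, np.float64(3.820036556811508))
(7.675, np.float64(4.622622598894266))
[-2.21679432  1.90040806  0.09620651  0.01698391]
5.6 8.550000000000011 1.0558822157566397
5.75 8.700000000000014 1.0382249301565736
6.033 8.97500000000002 1.0065076740940668
6.283 9.225000000000023 0.978393005959532
12.266 20.600000000000183 0.21008509865922065
12.566 22.250000000000206 0.15333590347890436
```

Emit:
move_arm(steps=[[1,[0,0,0.1],[0,0,0]],[1,[0,0,0.2],[0,0,0]],[1,[0,0,0.2],[0,0,0]],[1,[0,0,0.2],[0,0,0]]])

```text
time_s: 8.22
eef_pos: [0.5384, -0.1199, 0.0588]
ee_rot: [-3.14, 0.001, -1.956]
contact_force: [-0.0, -0.2, -0.1]
width: 0.0001
```

```bash
python3 -c "
from h import *
near('n7')
rows((.538,-.12,.057,-1.958))"
```

```text
end t 8.275
t 8.275 p [ 0.53846507 -0.11988991  0.05883076] [-3.13974684e+00  1.03990043e-03 -1.95616521e+00] F [-0.4079942   0.10882562 -0.55341159] 0.0002563367461267144
[0.03, 0.04, 0.18] [-0.002, 0.001, 0.002]
```

View pics/n7.png

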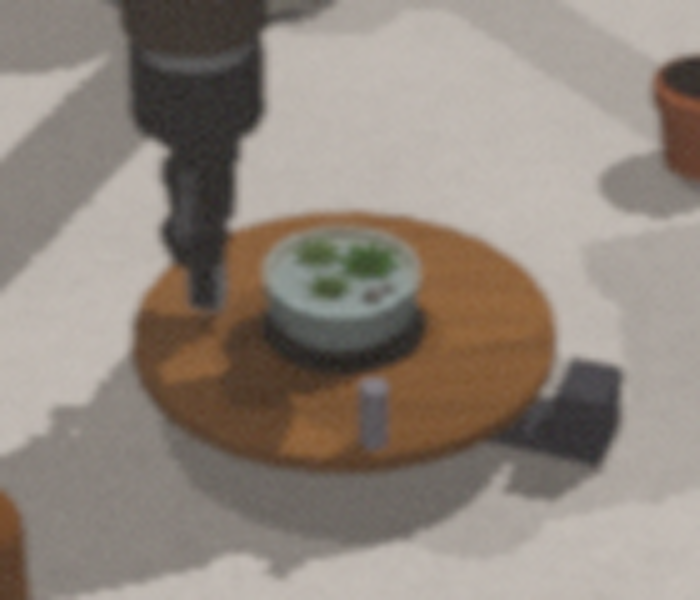

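```bash
echo 8.225 375 443 >> obs.txt; python3 pr.py
```

```text
(7.0, np.float64(3.820036556811508))
(7.675, np.float64(4.622622598894266))
(8.225, np.float64(5.244295291899942))
[-2.21794755  1.90356584  0.09705357  0.01720908]
5.6 8.575000000000005 1.0487995226823301
5.75 8.700000000000006 1.0340145360725046
6.033 9.00000000000001 0.9992538759144622
6.283 9.250000000000014 0.971049864643291
12.266 21.00000000000018 0.1898144431652895
12.566 22.875000000000206 0.12873207261500852
```

Emit:
move_arm(steps=[[1,[0,0,0],[0,0,0]],[1,[0,0,0.1],[0,0,0]],[1,[0,0,0.1],[0,0,0]],[1,[0,0,0.1],[0,0,0]]])

```text
time_s: 8.78
eef_pos: [0.5384, -0.1199, 0.0578]
ee_rot: [-3.14, 0.001, -1.956]
contact_force: [0.5, 0.2, 0.2]
width: 0.0002
```

```bash
python3 -c "
from h import *
near('n8')
rows((.538,-.12,.057,-1.958))"
```

```text
end t 8.825
t 8.825 p [ 0.53845313 -0.11989559  0.05780379] [-3.13982270e+00  9.92408998e-04 -1.95615167e+00] F [-0.33453727  0.07201417 -0.29987135] 8.742516841230905e-05
[0.03, 0.04, 0.08] [-0.002, 0.001, 0.002]
```

View pics/n8.png

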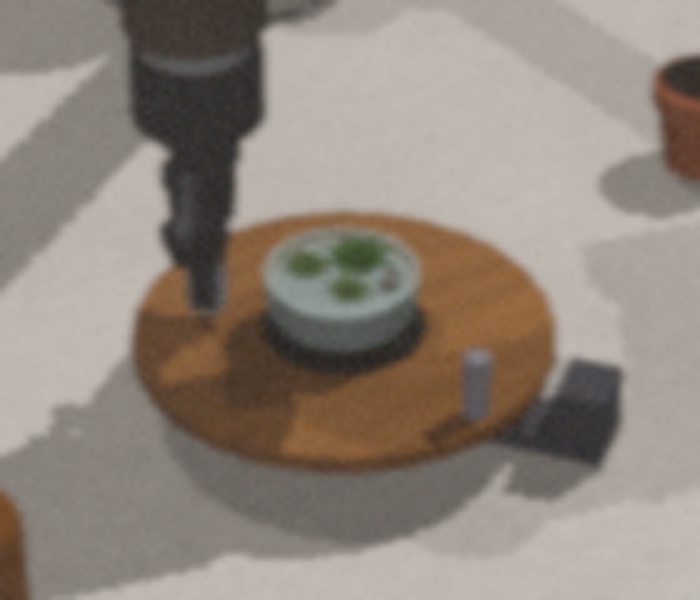

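```bash
echo 8.775 477 413 >> obs.txt; python3 pr.py
```

```text
(7.0, np.float64(3.820036556811508))
(7.675, np.float64(4.622622598894266))
(8.225, np.float64(5.244295291899942))
(8.775, np.float64(5.814968524051327))
[-2.21975746  1.90794133  0.09801975  0.01760802]
5.6 8.775 1.0187397631880513
5.75 8.775 1.0187397631880513
6.033 9.000000000000004 0.9940375743994707
6.283 9.250000000000007 0.9656262709774524
12.266 21.550000000000182 0.16336831214579206
12.566 23.900000000000215 0.09279775882419017
```

Emit:
move_arm(steps=[[1,[0,0,0],[0,0,0]],[1,[0,0,0.1],[0,0,0]],[1,[0,0,1.2],[0,0,0]],[1,[0,0,1.4],[0,0,0]],[1,[0,0,1.4],[0,0,0]]])

```text
time_s: 9.45
eef_pos: [0.5446, -0.1212, 0.0499]
ee_rot: [-3.126, 0.003, -1.952]
contact_force: [-2.4, -2.3, 26.7]
width: -0.0003
```

```bash
python3 -c "
from h import *
near('n9')
rows((.538,-.12,.07,-1.958))"
```

```text
end t 9.5
t 9.5 p [ 0.544525   -0.12111701  0.04992288] [-3.12612488e+00  3.05389082e-03 -1.95186446e+00] F [-1.47920936 -2.3762252  26.78049302] 5.6639088814398054e-05
[0.13, 0.62, -2.02] [-0.015, 0.003, 0.006]
```

View pics/n9.png

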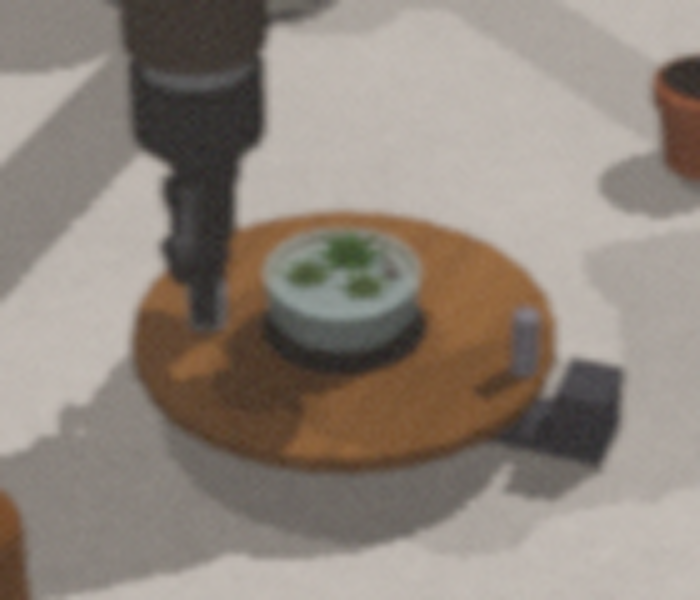

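Emit:
move_arm(steps=[[1,[0,0,0.3],[0,0,0]],[1,[0,0,0.2],[0,0,0]],[1,[0,0,-0.6],[0,0,0]],[1,[0,0,-3],[0,0,0]],[1,[0,0,-6],[0,0,0]]])

```text
time_s: 10.12
eef_pos: [0.5426, -0.1209, 0.1093]
ee_rot: [-3.129, 0.002, -1.952]
contact_force: [0.8, 0.3, 1.4]
width: -0.0002
```

```bash
python3 -c "
from h import *
near('n10')
rows((.538,-.12,.2,-1.958))"
```

```text
end t 10.175
t 10.175 p [ 0.54553676 -0.12112749  0.11415353] [-3.12056073  0.00437316 -1.95069674] F [0.87401886 0.56539268 2.5579292 ] -0.00014695270669709193
[0.14, 0.56, -8.6] [-0.021, 0.004, 0.007]
```

View pics/n10.png

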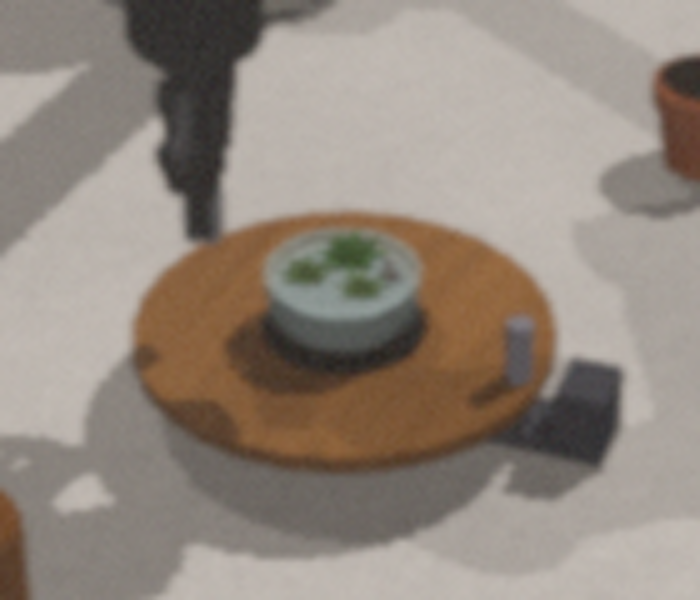

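```bash
python3 -c "
from h import *
print(ang(525,371),ang(519,381))"
```

```text
(np.float64(0.11281380272021903), np.float64(-0.03267606276873014)) (np.float64(0.11340864269057618), np.float64(-0.1233125418108707))
```

Emit:
move_arm(steps=[[1,[0,0,-2],[0,0,0]],[1,[0,0,-5],[0,0,0]],[1,[0,0,-8],[0,0,0]],[1,[0,0,-8],[0,0,0]],[1,[0,0,-8],[0,0,0]]])

```text
time_s: 10.8
eef_pos: [0.5431, -0.1207, 0.1931]
ee_rot: [-3.122, 0.004, -1.951]
contact_force: [-0.3, 0.2, -1.0]
width: 0.0
```

```bash
python3 -c "
from h import *
near('n11');snap('top','t11');near('n12')
p=cv2.imread('pics/t11.png'); cv2.imwrite('pics/c11.png',cv2.resize(p[145:265,225:365],None,fx=5,fy=5,interpolation=cv2.INTER_CUBIC))
a,b=cv2.imread('pics/n10.png'),cv2.imread('pics/n12.png')
cv2.imwrite('pics/cmp.png',np.hstack([a[290:450,440:640],b[290:450,440:640]]).repeat(2,0).repeat(2,1)[:,:800])"
```

```text
end t 10.85
end t 10.95
```

View pics/cmp.png

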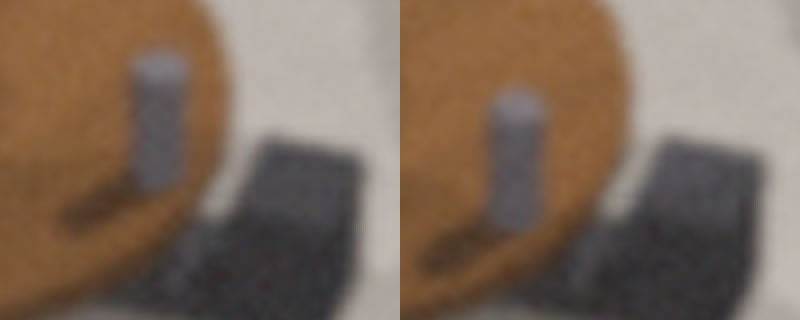

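View pics/c11.png

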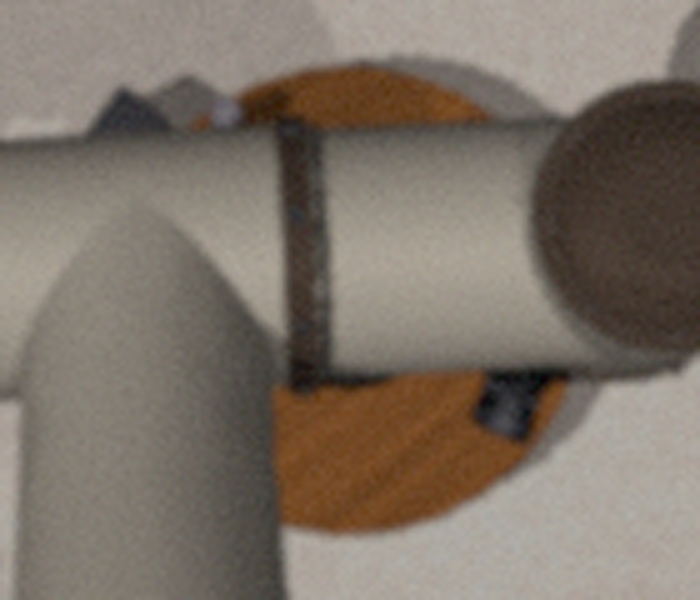

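Emit:
move_arm(steps=[[1,[0,0,0],[0,0,0]],[1,[0,0,0],[0,0,0]],[1,[0,0,0],[0,0,0]],[1,[0,0,0],[0,0,0]],[1,[0,0,0],[0,0,0]]])

```text
time_s: 11.58
eef_pos: [0.5431, -0.1208, 0.1928]
ee_rot: [-3.123, 0.003, -1.951]
contact_force: [0.5, -0.4, -0.0]
width: 0.0
```

Emit:
move_arm(steps=[[1,[0,0,0],[0,0,0]],[1,[0,0,0],[0,0,0]],[1,[0,0,0],[0,0,0]],[1,[0,0,0],[0,0,0]],[1,[0,0,0],[0,0,0]]])

```text
time_s: 12.2
eef_pos: [0.5431, -0.1208, 0.1928]
ee_rot: [-3.123, 0.003, -1.951]
contact_force: [0.7, -0.8, -0.2]
width: 0.0
```

```bash
python3 -c "
from h import *
near('n13');print(ang(497.5,404))
print(env.read_state()['joint_positions'])"
```

```text
end t 12.25
(np.float64(0.11475695243110444), np.float64(-0.34375614313041813))
[ 0.07527561  0.29094892 -0.23598012  0.00590494 -1.02560433 -0.45835185]
```

View pics/n13.png

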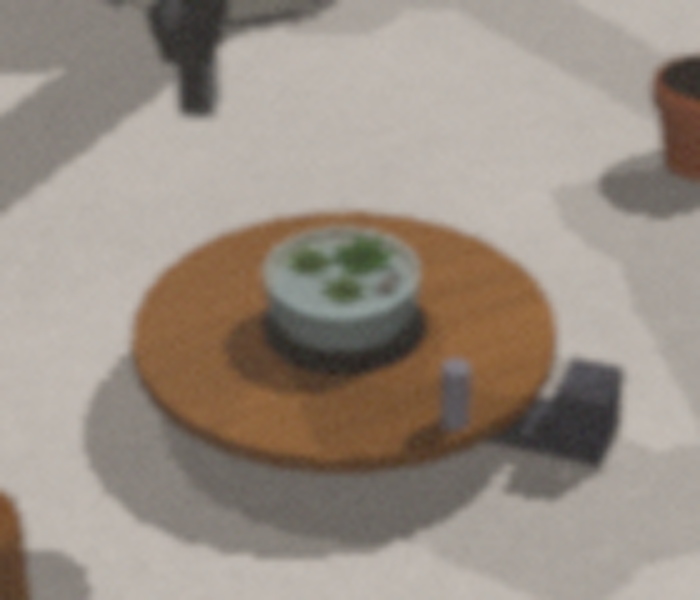

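```bash
python3 -c "
from h import *
print(ang(456,424))
rows((.655,-.16,.16,-1.85))"
```

```text
(np.float64(0.11247836273555546), np.float64(-0.6070833118303502))
t 12.25 p [ 0.54316888 -0.12079356  0.19281219] [-3.12296313  0.0034998  -1.95082387] F [ 0.45549405 -0.28728857  0.32560434] 0.00012172237063231432
[-0.5, -11.78, 3.5] [-0.019, 0.003, -0.101]
```

Emit:
move_arm(steps=[[1,[0,-3,0.5],[0,0,-0.03]],[1,[-0.2,-6,1.5],[-0.01,0,-0.06]],[1,[-0.4,-9,2.5],[-0.02,0,-0.1]],[1,[-0.5,-11.8,3.5],[-0.02,0,-0.1]],[1,[-0.5,-11.8,3.5],[-0.02,0,-0.1]]])

```text
time_s: 12.88
eef_pos: [0.6558, -0.1605, 0.1578]
ee_rot: [3.138, 0.002, -1.852]
contact_force: [-0.2, -0.3, -0.4]
width: 0.0002
```

Emit:
move_arm(steps=[[1,[0,0,0],[0,0,0]],[1,[0,0,0],[0,0,0]],[1,[0,0,0],[0,0,0]],[1,[0,0,0],[0,0,0]],[1,[0,0,0],[0,0,0]]])

```text
time_s: 13.5
eef_pos: [0.6557, -0.1605, 0.1581]
ee_rot: [3.138, 0.002, -1.852]
contact_force: [0.4, 0.2, 0.3]
width: 0.0002
```

```bash
python3 -c "
from h import *
near('n14')"
```

```text
end t 13.55
```

View pics/n14.png

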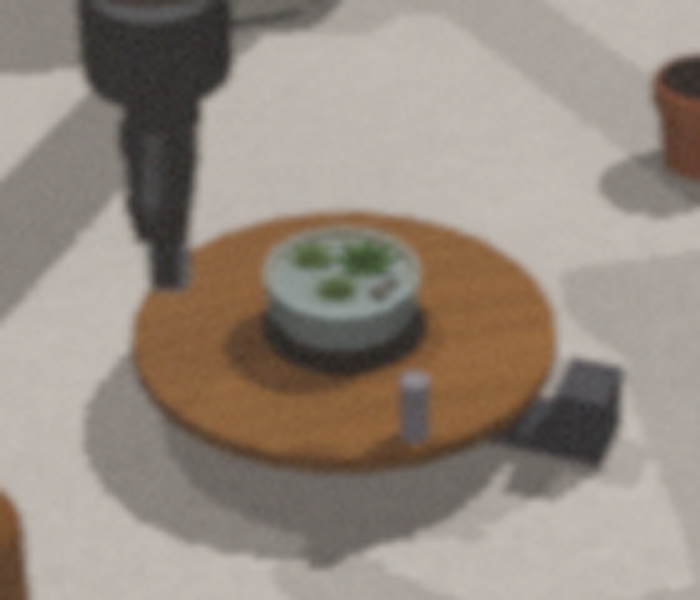

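Post foot at (414,438), still creeping clockwise. Wait for it to come to rest.

```bash
python3 -c "
from h import *
print(ang(414,438))"
```

```text
(np.float64(0.11272579691774424), np.float64(-0.8435410031642778))
```

Emit:
move_arm(steps=[[1,[0,0,0],[0,0,0]],[1,[0,0,0],[0,0,0]],[1,[0,0,0],[0,0,0]],[1,[0,0,0],[0,0,0]],[1,[0,0,0],[0,0,0]]])

```text
time_s: 14.18
eef_pos: [0.6558, -0.1605, 0.158]
ee_rot: [3.138, 0.002, -1.852]
contact_force: [-1.0, 0.1, 0.1]
width: 0.0002
```

Emit:
move_arm(steps=[[1,[0,0,0],[0,0,0]],[1,[0,0,0],[0,0,0]],[1,[0,0,0],[0,0,0]],[1,[0,0,0],[0,0,0]],[1,[0,0,0],[0,0,0]]])

```text
time_s: 14.8
eef_pos: [0.6558, -0.1605, 0.158]
ee_rot: [3.138, 0.002, -1.852]
contact_force: [-0.1, 0.7, -0.6]
width: -0.0001
```

Emit:
move_arm(steps=[[1,[0,0,0],[0,0,0]],[1,[0,0,0],[0,0,0]],[1,[0,0,0],[0,0,0]],[1,[0,0,0],[0,0,0]],[1,[0,0,0],[0,0,0]]])

```text
time_s: 15.42
eef_pos: [0.6558, -0.1605, 0.158]
ee_rot: [3.138, 0.002, -1.852]
contact_force: [0.0, 0.5, -0.7]
width: -0.0002
```

Emit:
move_arm(steps=[[1,[0,0,0],[0,0,0]],[1,[0,0,0],[0,0,0]],[1,[0,0,0],[0,0,0]],[1,[0,0,0],[0,0,0]],[1,[0,0,0],[0,0,0]]])

```text
time_s: 16.05
eef_pos: [0.6558, -0.1605, 0.158]
ee_rot: [3.138, 0.002, -1.852]
contact_force: [-0.1, -0.2, -0.3]
width: 0.0001
```

```bash
python3 -c "
from h import *
near('n15')"
```

```text
end t 16.1
```

View pics/n15.png

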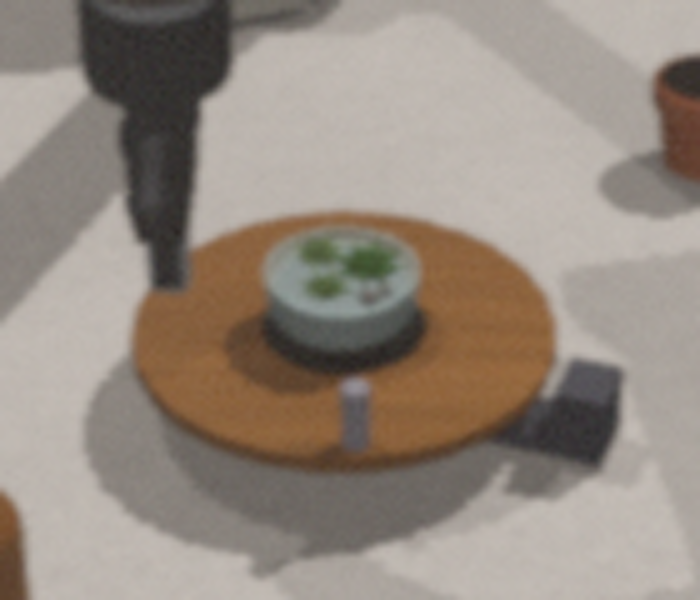

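```bash
python3 -c "
from h import *
print(ang(355,446))
rows((.6405,-.159,.066,-2.02))"
```

```text
(np.float64(0.11263369276951632), np.float64(-1.138801150267494))
t 16.1 p [ 0.65577458 -0.16049016  0.15798805] [ 3.13814488e+00  2.07520041e-03 -1.85167647e+00] F [-0.30918145 -0.23822761  0.37156556] -0.00020275524573101363
[0.3, 1.48, 9.2] [0.004, 0.002, 0.168]
```

Emit:
move_arm(steps=[[1,[0.1,0.5,2],[0,0,0.05]],[1,[0.2,1,4],[0,0,0.1]],[1,[0.3,1.5,6],[0,0,0.15]],[1,[0.3,1.5,8],[0,0,0.168]],[1,[0.3,1.5,9.2],[0,0,0.168]]])

```text
time_s: 16.73
eef_pos: [0.6399, -0.1589, 0.065]
ee_rot: [3.137, 0.001, -2.019]
contact_force: [-0.9, 0.4, 0.6]
width: 0.0
```

Emit:
move_arm(steps=[[1,[0,0,0],[0,0,0]],[1,[0,0,0],[0,0,0]],[1,[0,0,0],[0,0,0]],[1,[0,0,0],[0,0,0]],[1,[0,0,0],[0,0,0]]])

```text
time_s: 17.35
eef_pos: [0.64, -0.1589, 0.0654]
ee_rot: [3.137, 0.001, -2.019]
contact_force: [-0.8, -0.1, 0.7]
width: -0.0
```

Emit:
move_arm(steps=[[1,[0,0,0],[0,0,0]],[1,[0,0,0],[0,0,0]],[1,[0,0,0],[0,0,0]],[1,[0,0,0],[0,0,0]],[1,[0,0,0],[0,0,0]]])

```text
time_s: 17.98
eef_pos: [0.64, -0.1589, 0.0653]
ee_rot: [3.137, 0.001, -2.02]
contact_force: [-0.2, -0.3, -0.4]
width: -0.0002
```

```bash
python3 -c "
from h import *
near('n16');
rows((.6405,-.159,.066,-2.02))"
```

```text
end t 18.025
t 18.025 p [ 0.63997784 -0.15890269  0.0653273 ] [ 3.13713079e+00  1.20943269e-03 -2.01945606e+00] F [ 0.00925992 -0.27722836 -0.02328611] -0.00028472579547619354
[-0.01, -0.05, -0.07] [0.004, 0.001, 0.001]
```

View pics/n16.png

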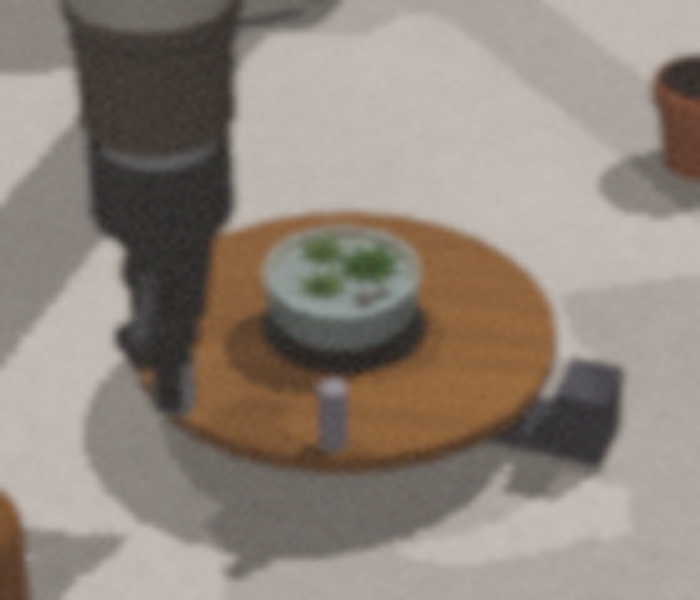

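Emit:
move_arm(steps=[[1,[-1.5,0,0],[0,0,0]],[1,[-3.2,0,0],[0,0,0]],[1,[-4,0,0],[0,0,0]],[1,[-4,0,0],[0,0,0]]])

```text
time_s: 18.52
eef_pos: [0.6577, -0.1218, 0.0653]
ee_rot: [3.137, 0.001, -2.018]
contact_force: [-0.1, 0.2, -0.2]
width: 0.0003
```

```bash
python3 -c "
from h import *
near('n17');print(ang(332,446))
rows((.6405,-.159,.066,-2.02))"
```

```text
end t 18.575
(np.float64(0.11243756626271499), np.float64(-1.2507227714462932))
t 18.575 p [ 0.65743315 -0.12229839  0.06525286] [ 3.13692345e+00  1.06953335e-03 -2.01853283e+00] F [ 0.34507662 -0.08583017  0.2625115 ] 5.456763711885415e-05
[4.04, -0.06, -0.08] [0.005, 0.001, 0.001]
```

View pics/n17.png

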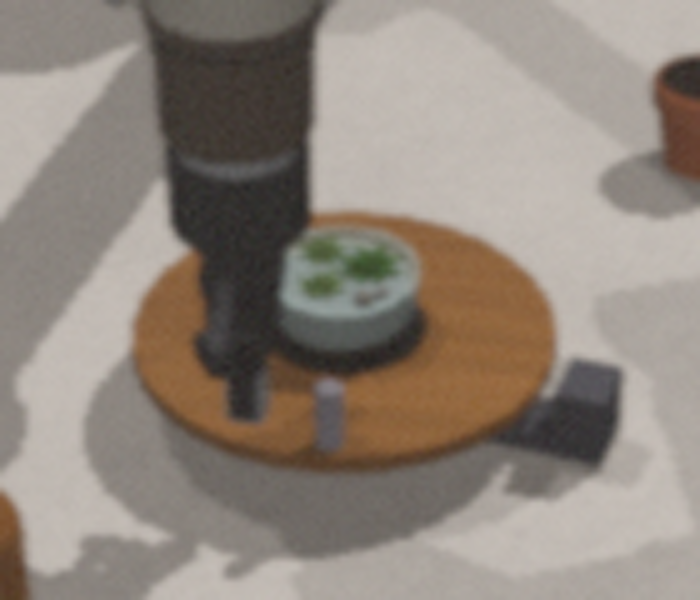

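Emit:
move_arm(steps=[[1,[-1.2,0,0],[0,0,0]],[1,[-2.7,0,0],[0,0,0]],[1,[-4.2,0,0],[0,0,0]],[1,[-5.7,0,0],[0,0,0]],[1,[-5.2,0,-2],[0,0,0]]])

```text
time_s: 19.2
eef_pos: [0.6795, -0.0738, 0.0838]
ee_rot: [3.134, -0.001, -2.017]
contact_force: [-1.0, -0.6, 0.1]
width: 0.0001
```

```bash
python3 -c "
from h import *
near('n18')
rows((.66,-.15,.15,-2.02),(.538,-.12,.12,-1.958))"
```

```text
end t 19.25
t 19.25 p [ 0.68149219 -0.07528236  0.08869352] [ 3.14049442e+00  1.81860482e-03 -2.01681372e+00] F [ 0.54310786 -0.3865366   2.26137949] -6.843831095446126e-05
[7.66, -1.28, -6.15] [0.001, 0.002, 0.003]
[10.22, 11.02, -3.14] [0.001, 0.002, -0.059]
```

View pics/n18.png

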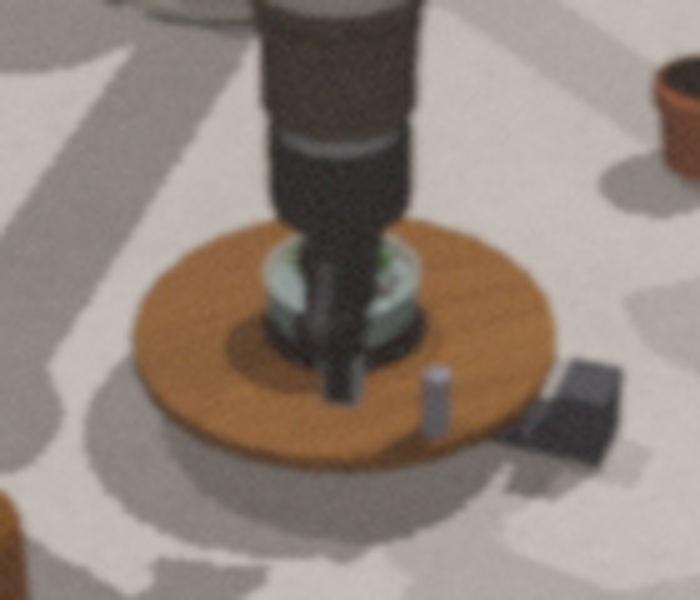

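Emit:
move_arm(steps=[[1,[1,0,-3],[0,0,0]],[1,[5,-0.5,-5],[0,0,0]],[1,[8,2.5,-5],[0,0,0]],[1,[9.5,7,-5],[0,0,-0.03]],[1,[10.2,11,-4.5],[0,0,-0.06]]])

```text
time_s: 19.88
eef_pos: [0.537, -0.1208, 0.135]
ee_rot: [-3.14, 0.003, -1.958]
contact_force: [0.8, 0.3, 0.3]
width: -0.0001
```

```bash
python3 -c "
from h import *
near('n19')
print(ang(436,432))
rows((.538,-.12,.12,-1.958))"
```

```text
end t 19.925
(np.float64(0.11286311729795184), np.float64(-0.7253691878605015))
t 19.925 p [ 0.53057688 -0.11961223  0.13355124] [ 3.13520597e+00  1.80170286e-03 -1.95795922e+00] F [-6.89139783  1.86670223 -2.0016755 ] -5.620788908140519e-05
[-0.24, -0.71, 1.35] [0.006, 0.002, 0.0]
```

View pics/n19.png

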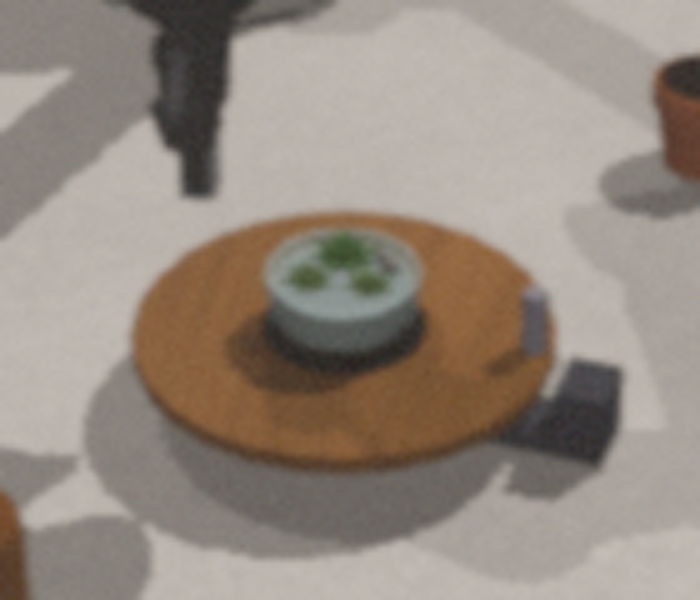

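```bash
cat > pr2.py <<'E'
from h import *
from scipy.optimize import least_squares
D=[]
for l in open('obs2.txt'):
    t,a,b=map(float,l.split()); th=ang(a,b)[1]
    while D and th<D[-1][1]-.3: th+=2*np.pi
    D.append((t,th)); print(D[-1])
D=np.array(D)
def sim(x,T):
    th0,w0,a,b=x; t=T-D[0,0]
    return th0-b/a*t+(w0+b/a)/a*(1-np.exp(-a*t))
r=least_squares(lambda x:np.r_[(sim(x,D[:,0])-D[:,1])/.02,(x[2]-.098)/.01,(x[3]-.0176)/.004],[-.72,1.3,.1,.017]).x
print(r)
T=np.arange(D[-1,0],40,.025);th=sim(r,T);w=np.gradient(th,T)
for g in (3.37,4.5,5.75,6.033,6.183,6.283):
    i=np.argmax(th>g); print(g,T[i],w[i])
E
printf '19.2 436 432\n19.875 535 349\n' > obs2.txt; python3 pr2.py
```

```text
(19.2, np.float64(-0.7253691878605015))
(19.875, np.float64(0.1655502096997754))
[-0.72536919  1.37002239  0.098       0.0176    ]
3.37 22.84999999999983 0.9040278632361501
4.5 24.199999999999754 0.7697436860441347
5.75 26.02499999999965 0.6142722650526439
6.033 26.499999999999623 0.5781648119605594
6.183 26.74999999999961 0.5598253498246527
6.283 26.949999999999598 0.5454738768389643
```

Emit:
move_arm(steps=[[1,[-0.2,-0.7,0],[0.006,0,0]],[1,[-0.2,-0.7,1],[0.006,0,0]],[1,[-0.2,-0.7,1],[0.006,0,0]],[1,[-0.2,-0.7,1],[0.006,0,0]],[1,[-0.2,-0.7,1],[0.006,0,0]]])

```text
time_s: 20.55
eef_pos: [0.5382, -0.1204, 0.1234]
ee_rot: [3.141, 0.002, -1.958]
contact_force: [0.3, 0.1, 0.5]
width: 0.0
```

Emit:
move_arm(steps=[[1,[0,0,0],[0,0,0]],[1,[0,0,0],[0,0,0]],[1,[0,0,0],[0,0,0]],[1,[0,0,0],[0,0,0]],[1,[0,0,0],[0,0,0]]])

```text
time_s: 21.18
eef_pos: [0.5382, -0.1204, 0.1234]
ee_rot: [3.141, 0.002, -1.958]
contact_force: [0.2, 0.0, -0.4]
width: 0.0
```

```bash
python3 -c "
from h import *
near('n20')
rows((.538,-.12,.12,-1.958))"
```

```text
end t 21.225
t 21.225 p [ 0.53815356 -0.12040249  0.12340272] [ 3.14124161e+00  1.74199696e-03 -1.95795789e+00] F [-1.06451026 -0.48775519 -0.46597712] -8.51654892712346e-05
[-0.03, 0.03, 0.34] [0.0, 0.002, 0.0]
```

View pics/n20.png

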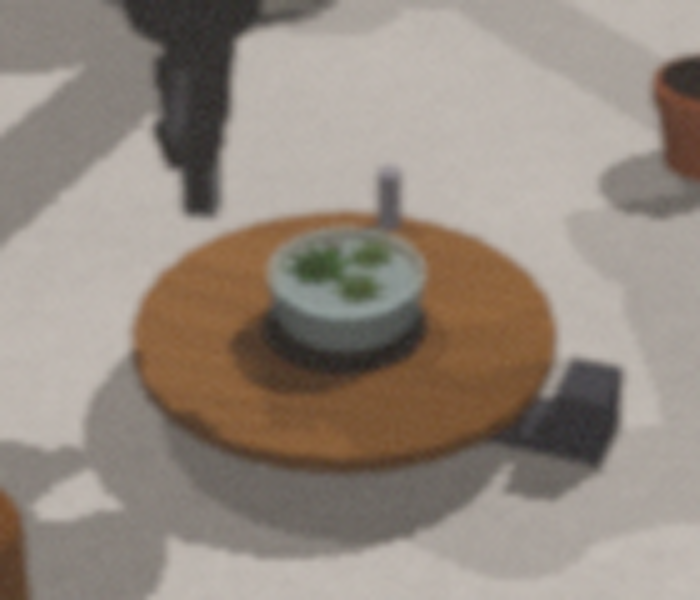

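```bash
echo 21.175 389 227 >> obs2.txt; python3 pr2.py
```

```text
(19.2, np.float64(-0.7253691878605015))
(19.875, np.float64(0.1655502096997754))
(21.175, np.float64(1.6834838702878185))
[-0.72265693  1.35963073  0.09858135  0.01767554]
3.37 22.899999999999903 0.8892879605264028
4.5 24.274999999999824 0.7538296572442391
5.75 26.12499999999972 0.5982662557072302
6.033 26.599999999999692 0.562695198277595
6.183 26.874999999999677 0.5428500439738286
6.283 27.074999999999665 0.5287513998199529
```

Emit:
move_arm(steps=[[1,[0,0,0],[0,0,0]],[1,[0,0,0],[0,0,0]],[1,[0,0,0],[0,0,0]],[1,[0,0,0],[0,0,0]],[1,[0,0,0],[0,0,0]]])

```text
time_s: 21.85
eef_pos: [0.5382, -0.1204, 0.1234]
ee_rot: [3.141, 0.002, -1.958]
contact_force: [0.3, -0.6, 0.1]
width: 0.0
```

Emit:
move_arm(steps=[[1,[0,0,0],[0,0,0]],[1,[0,0,0],[0,0,0]],[1,[0,0,0],[0,0,0]],[1,[0,0,0],[0,0,0]],[1,[0,0,0],[0,0,0]]])

```text
time_s: 22.48
eef_pos: [0.5382, -0.1204, 0.1234]
ee_rot: [3.141, 0.002, -1.958]
contact_force: [-0.4, -0.7, 0.5]
width: 0.0
```

Emit:
move_arm(steps=[[1,[0,0,0],[0,0,0]],[1,[0,0,0],[0,0,0]],[1,[0,0,0],[0,0,0]],[1,[0,0,0],[0,0,0]],[1,[0,0,0],[0,0,0]]])

```text
time_s: 23.1
eef_pos: [0.5382, -0.1204, 0.1234]
ee_rot: [3.141, 0.002, -1.958]
contact_force: [-0.5, 0.4, 0.4]
width: -0.0003
```

Emit:
move_arm(steps=[[1,[0,0,0],[0,0,0]],[1,[0,0,0],[0,0,0]],[1,[0,0,0],[0,0,0]],[1,[0,0,0],[0,0,0]],[1,[0,0,0],[0,0,0]]])

```text
time_s: 23.72
eef_pos: [0.5382, -0.1204, 0.1234]
ee_rot: [3.141, 0.002, -1.958]
contact_force: [-0.1, -0.6, -1.1]
width: -0.0002
```

```bash
python3 -c "
from h import *
near('n21')
rows((.538,-.12,.06,-1.958))"
```

```text
end t 23.775
t 23.775 p [ 0.53816252 -0.12039518  0.12340282] [ 3.14125478e+00  1.69896047e-03 -1.95790144e+00] F [-0.03739951 -0.16089694  0.05045037] 0.00026167671253409723
[-0.02, 0.03, 6.34] [0.0, 0.002, 0.0]
```

View pics/n21.png

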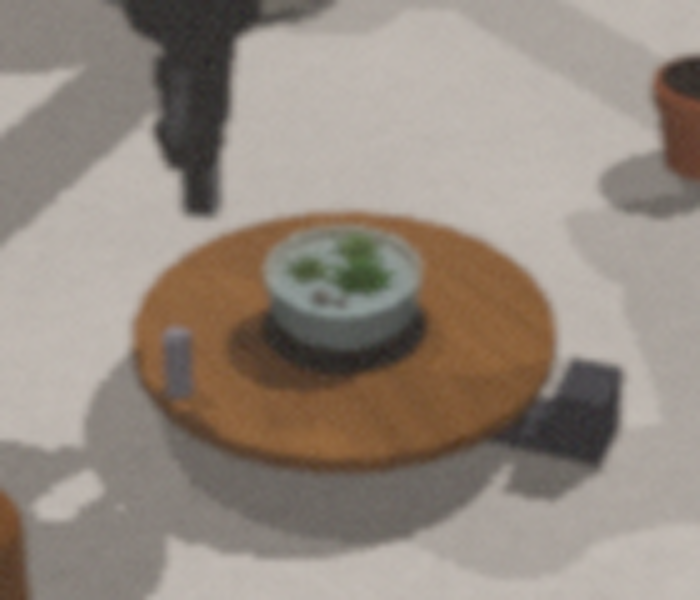

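Post foot (177,391), past the press spot. Lower to a hover about 6–8 mm above the disc.

```bash
echo 23.725 177 391 >> obs2.txt; python3 pr2.py
```

```text
(19.2, np.float64(-0.7253691878605015))
(19.875, np.float64(0.1655502096997754))
(21.175, np.float64(1.6834838702878185))
(23.725, np.float64(4.094785397763038))
[-0.72321561  1.35944169  0.09758854  0.0175255 ]
3.37 23.725 0.8088249350950709
4.5 24.24999999999997 0.7606070036629374
5.75 26.074999999999868 0.6072235155917117
6.033 26.57499999999984 0.5697533393070455
6.183 26.824999999999825 0.551692824814576
6.283 27.024999999999814 0.5375583316241034
```

Emit:
move_arm(steps=[[1,[0,0,2],[0,0,0]],[1,[0,0,4],[0,0,0]],[1,[0,0,5.5],[0,0,0]],[1,[0,0,6.3],[0,0,0]],[1,[0,0,6.5],[0,0,0]]])

```text
time_s: 24.4
eef_pos: [0.5382, -0.1203, 0.0581]
ee_rot: [3.141, 0.001, -1.958]
contact_force: [-0.2, -0.5, -0.4]
width: 0.0003
```

Emit:
move_arm(steps=[[1,[0,0,0],[0,0,0]],[1,[0,0,0],[0,0,0]],[1,[0,0,0],[0,0,0]],[1,[0,0,0],[0,0,0]],[1,[0,0,0],[0,0,0]]])

```text
time_s: 25.02
eef_pos: [0.5382, -0.1203, 0.0582]
ee_rot: [3.141, 0.001, -1.958]
contact_force: [-1.1, -0.5, 0.3]
width: -0.0
```

```bash
python3 -c "
from h import *
near('n22')
rows((.538,-.12,.05,-1.958))"
```

```text
end t 25.075
t 25.075 p [ 0.53820134 -0.12030779  0.05814262] [ 3.14096411e+00  1.48520590e-03 -1.95783126e+00] F [ 1.05742914 -0.0539362  -0.63554274] -8.907485620449948e-05
[-0.02, 0.03, 0.81] [0.001, 0.001, 0.0]
```

View pics/n22.png

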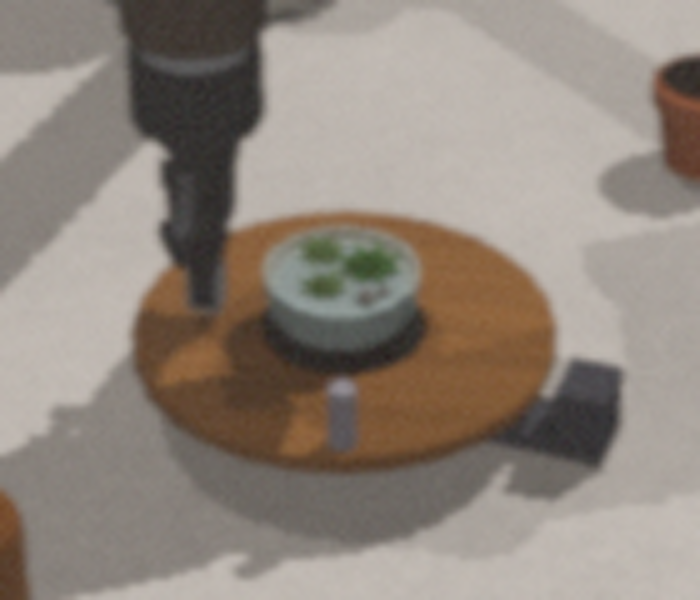

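```bash
echo 25.025 342 446 >> obs2.txt; python3 pr2.py
```

```text
(19.2, np.float64(-0.7253691878605015))
(19.875, np.float64(0.1655502096997754))
(21.175, np.float64(1.6834838702878185))
(23.725, np.float64(4.094785397763038))
(25.025, np.float64(5.0811591862604715))
[-0.72258009  1.35668954  0.09644092  0.01729766]
3.37 25.025 0.6954401396829408
4.5 25.025 0.6954401396829408
5.75 26.07499999999994 0.6121469822477535
6.033 26.549999999999912 0.5767064387367932
6.183 26.799999999999898 0.5586954956030217
6.283 26.974999999999888 0.5463437359861478
```

Emit:
move_arm(steps=[[1,[0,0,0.1],[0,0,0]],[1,[0,0,0.2],[0,0,0]],[1,[0,0,0.3],[0,0,0]],[1,[0,0,0.35],[0,0,0]],[1,[0,0,0.35],[0,0,0]]])

```text
time_s: 25.7
eef_pos: [0.5382, -0.1203, 0.0546]
ee_rot: [3.141, 0.001, -1.958]
contact_force: [-0.0, 0.3, 0.5]
width: 0.0
```

Emit:
move_arm(steps=[[1,[0,0,0],[0,0,0]],[1,[0,0,0],[0,0,0]],[1,[0,0,0],[0,0,0]],[1,[0,0,0],[0,0,0]]])

```text
time_s: 26.2
eef_pos: [0.5382, -0.1203, 0.0546]
ee_rot: [3.141, 0.001, -1.958]
contact_force: [-0.7, 0.5, 1.1]
width: -0.0001
```

```bash
python3 -c "
from h import *
near('n23')
rows((.538,-.12,.05,-1.958))"
```

```text
end t 26.25
t 26.25 p [ 0.53815801 -0.12032576  0.05458135] [ 3.14082375e+00  1.40680276e-03 -1.95786434e+00] F [ 0.59539803 -0.31633808 -0.39062323] -3.159661166927313e-06
[-0.02, 0.03, 0.46] [0.001, 0.001, 0.0]
```

View pics/n23.png

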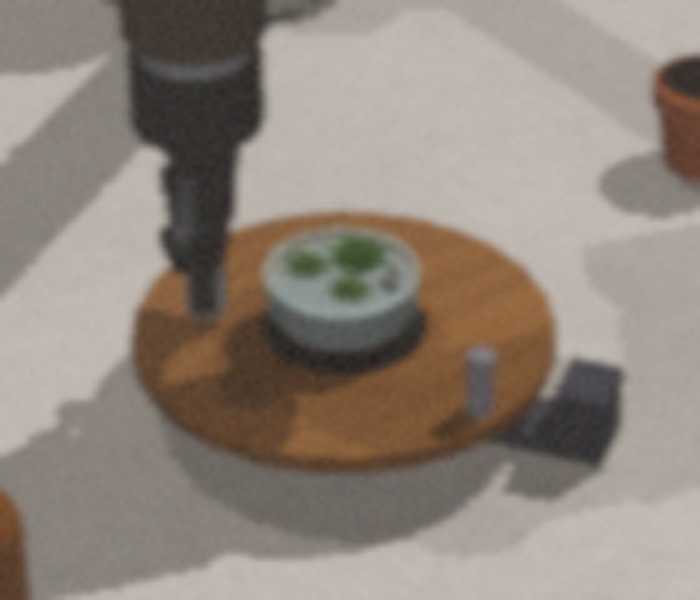

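```bash
echo 26.2 481 411 >> obs2.txt; python3 pr2.py
```

```text
(19.2, np.float64(-0.7253691878605015))
(19.875, np.float64(0.1655502096997754))
(21.175, np.float64(1.6834838702878185))
(23.725, np.float64(4.094785397763038))
(25.025, np.float64(5.0811591862604715))
(26.2, np.float64(5.841021196620524))
[-0.7225266  1.3565375  0.0963979  0.017286 ]
3.37 26.2 0.60189827982814
4.5 26.2 0.60189827982814
5.75 26.2 0.60189827982814
6.033 26.54999999999998 0.5768914750977814
6.183 26.799999999999965 0.5588850385758377
6.283 26.974999999999955 0.5465362565089578
```

Emit:
move_arm(steps=[[1,[0,0,0],[0,0,0]],[1,[0,0,0],[0,0,0]],[1,[0,0,0],[0,0,0]],[1,[0,0,0],[0,0,0]],[1,[0,0,0.25],[0,0,0]]])

```text
time_s: 26.88
eef_pos: [0.5383, -0.1203, 0.0522]
ee_rot: [3.141, 0.002, -1.958]
contact_force: [0.5, 0.1, 0.6]
width: 0.0001
```

Emit:
move_arm(steps=[[1,[0,0,0.37],[0,0,0]],[1,[0,0,0.37],[0,0,0]],[1,[0,0,0.37],[0,0,0]]])

```text
time_s: 27.25
eef_pos: [0.54, -0.1207, 0.0501]
ee_rot: [-3.138, 0.002, -1.957]
contact_force: [-0.1, -0.3, 7.9]
width: -0.0001
```

```bash
python3 -c "
from h import *
near('n24')
rows((.538,-.12,.0485,-1.958))"
```

```text
end t 27.3
t 27.3 p [ 0.54003002 -0.12071809  0.05009259] [-3.13805217e+00  2.11507853e-03 -1.95669738e+00] F [-0.78697446 -0.97322304  7.42045195] -0.00017111226740253537
[0.01, 0.22, 0.16] [-0.004, 0.002, 0.001]
```

View pics/n24.png

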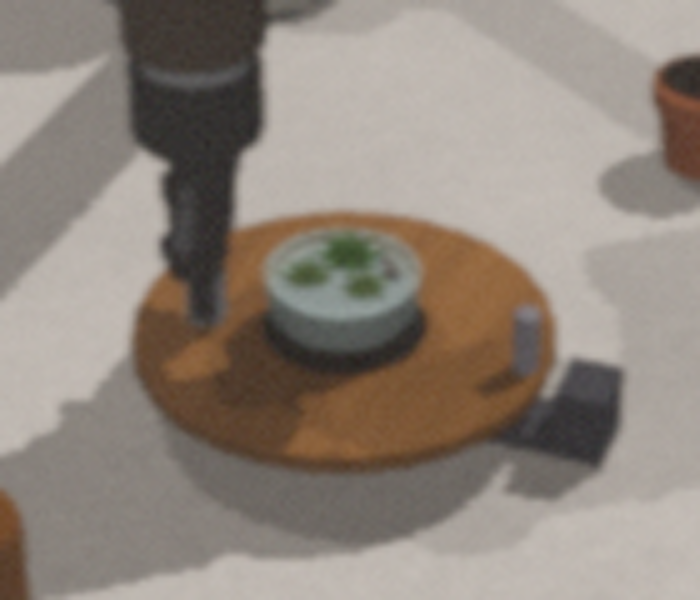

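Emit:
move_arm(steps=[[1,[0,0.18,0.13],[-0.003,0,0]],[1,[0,0.14,0.1],[-0.002,0,0]],[1,[0,0.1,0.07],[-0.002,0,0]],[1,[0,0.06,0.04],[-0.001,0,0]],[1,[0,0.03,0.02],[0,0,0]]])

```text
time_s: 27.92
eef_pos: [0.54, -0.1207, 0.0501]
ee_rot: [-3.138, 0.002, -1.957]
contact_force: [-0.1, 0.3, 4.2]
width: -0.0002
```

```bash
python3 -c "
from h import *
near('n25')
rows((.538,-.12,.0485,-1.958))"
```

```text
end t 27.975
t 27.975 p [ 0.53995252 -0.12068074  0.05009741] [-3.13757435e+00  2.09849369e-03 -1.95655057e+00] F [-0.36922601 -1.07347651  5.21148591] -3.229269984409141e-05
[0.01, 0.21, 0.16] [-0.004, 0.002, 0.001]
```

View pics/n25.png

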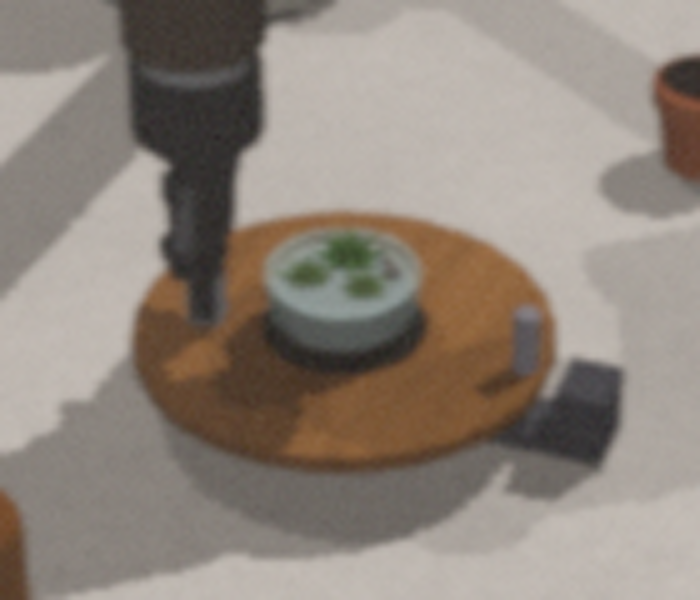

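Emit:
move_arm(steps=[[1,[0,0.02,0],[0,0,0]],[1,[0,0.01,-0.02],[0,0,0]],[1,[0,0,-0.04],[0,0,0]],[1,[0,0,-0.06],[0,0,0]],[1,[0,0,-0.08],[0,0,0]]])

```text
time_s: 28.6
eef_pos: [0.5394, -0.1205, 0.0503]
ee_rot: [-3.139, 0.002, -1.957]
contact_force: [-0.7, -0.6, -0.5]
width: 0.0002
```

```bash
python3 -c "
from h import *
rows((.538,-.12,.0485,-1.958))"
```

```text
t 28.6 p [ 0.53944305 -0.12051828  0.05030386] [-3.13881589e+00  1.92223450e-03 -1.95678950e+00] F [-0.74473575 -0.61836398 -0.52739863] 0.00020949463371624553
[0.01, 0.15, 0.18] [-0.003, 0.002, 0.001]
```

Released (force ≈ 0, tip just off). Lift straight up.

Emit:
move_arm(steps=[[1,[0,0,-0.4],[0,0,0]],[1,[0,0,-2],[0,0,0]],[1,[0,0,-5],[0,0,0]],[1,[0,0,-8],[0,0,0]],[1,[0,0,-9],[0,0,0]]])

```text
time_s: 29.22
eef_pos: [0.5404, -0.1206, 0.1433]
ee_rot: [-3.134, 0.004, -1.957]
contact_force: [-0.5, 0.7, 0.1]
width: -0.0001
```

```bash
python3 -c "
from h import *
near('n26')
rows((.538,-.12,.2,-1.958))"
```

```text
end t 29.275
t 29.275 p [ 0.540394   -0.12059824  0.1433514 ] [-3.13401897  0.00391139 -1.9565492 ] F [-0.20425835  0.26779062  0.82697673] -6.890701848611823e-05
[0.01, 0.2, -5.67] [-0.008, 0.004, 0.001]
```

View pics/n26.png

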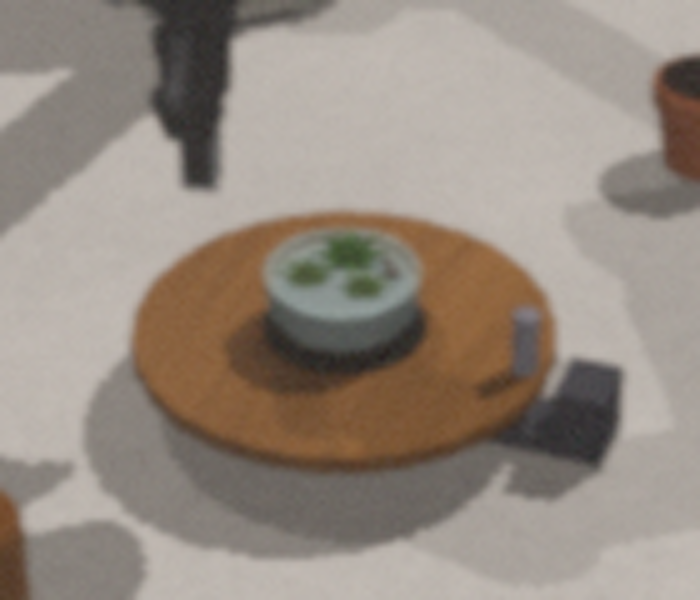

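Emit:
move_arm(steps=[[1,[0,1,-2],[0,0,0]],[1,[0,4,-4],[0,0,0]],[1,[0,8,-5],[0,0,0]],[1,[0,10,-5],[0,0,0]],[1,[0,10,-5],[0,0,0]]])

```text
time_s: 29.9
eef_pos: [0.4458, -0.0828, 0.1923]
ee_rot: [-3.135, 0.004, -1.956]
contact_force: [0.4, 0.5, 0.7]
width: 0.0001
```

Emit:
move_arm(steps=[[1,[0,0,0],[0,0,0]],[1,[0,0,0],[0,0,0]],[1,[0,0,0],[0,0,0]],[1,[0,0,0],[0,0,0]],[1,[0,0,0],[0,0,0]]])

```text
time_s: 30.52
eef_pos: [0.4459, -0.0828, 0.1921]
ee_rot: [-3.135, 0.004, -1.956]
contact_force: [0.1, 0.6, -0.3]
width: -0.0001
```

```bash
python3 -c "
from h import *
near('n27');snap('top','t27')
a=cv2.imread('pics/n26.png');b=cv2.imread('pics/n27.png')
cv2.imwrite('pics/cmp2.png',np.hstack([a[290:450,440:640],b[290:450,440:640]]).repeat(2,0).repeat(2,1))"
```

```text
end t 30.575
```

View pics/cmp2.png

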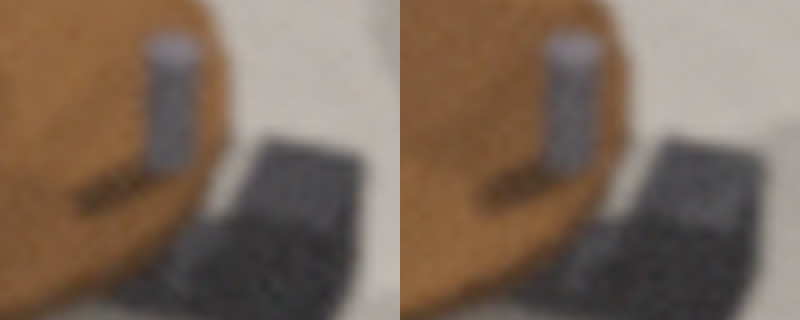

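View pics/t27.png

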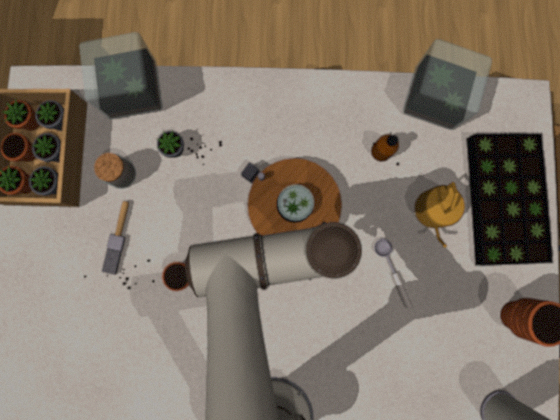

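```bash
python3 -c "
from h import *
p=cv2.imread('pics/t27.png');cv2.imwrite('pics/c27.png',cv2.resize(p[155:195,235:285],None,fx=12,fy=12,interpolation=cv2.INTER_CUBIC))"
```

```text
(no output)
```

View pics/c27.png

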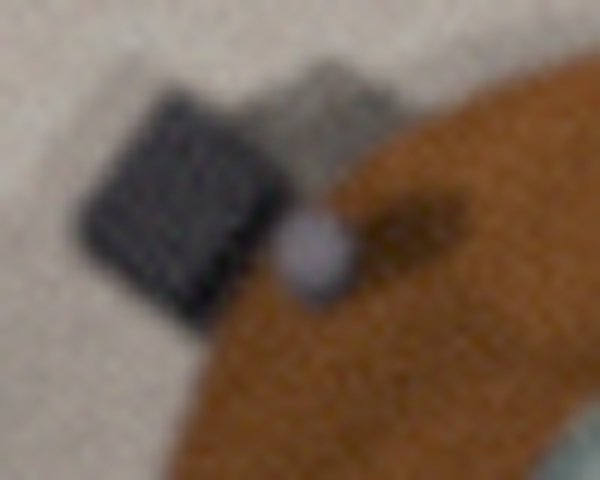

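```bash
python3 -c "
from h import *
w=world('top',235+315.5/12-.5,155+255.5/12-.5,z=.089)[:2]-[.5655,-.0465]
print(np.linalg.norm(w),np.arctan2(w[1],w[0])-.955)
env.finish_job()"
```

```text
0.11100076863789987 -0.023529753456709157
the job is handed in; nothing more can be done
```

The turntable stands at rest with its post in front of the tongue, and the job is handed in. It took a second flick and a second stop to get there.

- **First flick:** I flicked the post with the shut fingers, giving about 1.9 rad/s. The disc carried the post past the tongue untouched and went on round.
- **First stop:** I pressed the disc on the next pass with about 27 N. It held with the post at the tongue for about 0.3 s. When I lifted, the finger sprang back, and the disc crept slowly backwards about 1.25 rad off the mark.
- **Second flick and stop:** I flicked the post again, well away from the tongue, giving about 1.35 rad/s. The disc made a full free turn. I then pressed more gently, about 8 N, with the post at the tongue, eased the force off slowly and lifted clear.

**Last checks:**
- **Post:** the top camera puts it about 0.02 rad (2–3 mm) from the stop, and the scene camera about 0.03 rad. Pictures about 1.3 s apart showed no clear movement.
- **Dish garden:** it looks upright and centred.
- **Bystanders:** they look where they were. I compared these by eye and did not measure them.
- **Arm:** it was clear of everything, about 190 mm above the table, at about 31 s of the 64 s allowed.

The two cameras placed the hub about 7 mm apart, more than the stated calibration. I therefore measured the post relative to the tongue within each camera's own picture.

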